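Centre-punch the scribed cross on a bracket blank

TASK

Take the automatic centre punch out of its wooden holder, set it upright with its point on the scribed cross of the bracket blank and press straight down, never harder than 20 N, until its spring snaps. Do not press it on any other part of the blank; then set it gently back upright in its holder, fully down on its collar, and let go without disturbing the other things on the bench.

Things in the scene. Friction and masses are not known exactly. Their poses are not given: they have to be found in the camera images.
- punch_grip (a point): Automatic (spring-loaded) centre punch, loose, about 0.3 kg, upright in the holder. This point: on its axis, middle of the round knurled aluminium barrel (17 mm diameter), where to grip it. z: the axis, up to the red cap. The barrel ends 34 mm above this point and 28 mm below, at a collar (25 mm diameter, 6 mm thick).
- punch_foot (a point): On the punch's axis, 74 mm below punch_grip, fixed to the catch inside: it jumps up 3 to 4 mm when the spring snaps. The point's end is up to 11 mm above or below it. Pressing: about 2 N at first, +6 N per mm, to a peak of 12 to 17 N; there the catch gives way and the force drops at once, by 3 N or more even on a springy arm. Pressed a few mm further it stands on a hard stop and the force climbs past 20 N.
- cross (a point): Where two white scribed lines cross in a blue patch, 48x50 mm, on the fixed steel bracket blank, 26 mm above the worktop. x points along the blank away from the dark strap that holds it down; the blank's end edge is 32 mm from the cross, the strap's near edge 78 mm away, its bolts 17 mm higher than the blank's top. z is up.
- holder_mouth (a point): Centre of the mouth of the vertical hole in the fixed wooden holder block (64x64x60 mm high, on a thin dark steel foot). Hole: 15 mm diameter, 60 mm deep, edge chamfered. The punch hangs in it by its collar, which rests on the top face (punch_grip then 34 mm above this point).
- ball_bearing: Ball bearing, 52 mm across, 15 mm high, lying flat; origin under its centre. Leave alone.
- angle_piece: Dark offcut of angle iron, 45x50x50 mm; origin at the centre of its underside. Leave alone.
- pipe_offcut: Short grey pipe offcut standing upright, 42 mm across, 65 mm high; origin at the centre of its underside. Leave alone.
- nut_0: Hexagon nut, 24x27x12 mm; origin at the centre of its underside. Leave alone.
- coffee_mug: Cream mug, 82x117x94 mm; origin at the centre of its underside. Leave alone.
- try_square: Try square with a wooden stock, 160x100x17 mm, lying; origin at the centre of its underside. Leave alone.
- masking_tape: Roll of masking tape, 105 mm across, 26 mm high, lying; origin at the centre of its underside. Leave alone.
- blank: The bracket blank: steel plate 140x60x6 mm on a 20 mm wooden packing, strapped to the bench, fixed; 140x86 mm over all. Origin on the worktop under its centre, x along its length towards the end with the cross, which is 38 mm from the origin.
- punch: The punch as a whole; origin on the axis at the collar's underside, 34 mm below punch_grip. Under it: a sleeve (11 mm diameter, 22 mm long), then the 5 mm point, whose end lies 29 to 51 mm below this origin, different each time and hidden in the holder. It springs back when lifted and can be pressed again.
- holder: The wooden holder block, fixed; origin on the worktop under the hole.

How it is judged (in metres and radians):
On the way:
1. with the punch upright (within 7 degrees) and its axis within 3.5 mm of the cross, its point is pressed on the blank until the spring has snapped (catch up by more than 2 mm) (z of punch_foot in the frame of punch_grip above -0.072 m and horizontal distance between punch_foot and cross below 0.0035 m and angle between punch_grip's own z axis and vertical below 0.12 rad and contact force between punch and blank above 1 N), for 0.04 s.
At the end, for the whole second after the job is handed in: The punch stands at rest in its holder: upright within 6 degrees, its axis within 6 mm of the hole's centre, its collar down on the block within 3 mm (horizontal distance between punch_grip and holder_mouth below 0.006 m and z of punch_grip in the frame of holder_mouth between 0.031 and 0.037 m and angle between punch_grip's own z axis and vertical below 0.1 rad and linear speed of punch below 0.02 m/s); the robot touches nothing.
It fails at once if the punch is pressed on the blank with more than 20 N (contact force between punch and blank above 20 N).
It fails at once if the punch is pressed on the blank (over 6 N) more than 5 mm from the cross (contact force between punch and blank above 6 N and horizontal distance between punch_foot and cross above 0.005 m).
It fails at once if the punch is rammed or dropped on its holder (over 30 N) (contact force between punch and holder above 30 N).
It fails at once if a bystander is moved by more than 20 mm (distance of any of ball_bearing, angle_piece, pipe_offcut, nut_0, coffee_mug, try_square, masking_tape from where it was at the start of the episode above 0.02 m).
It also fails if it takes over 61 s, if anything falls off the work surface, if the arm or the gripper's body presses on something with over 40 N, if the wrist force passes 120 N, or if a joint passes its speed limit or range.

ROBOT

A 6-joint arm with a two-finger parallel gripper is mounted at the origin on a cart in front of the work surface, level with it; the furniture and walls round the work are solid. World frame = base frame: x ahead of the robot, y to its left, z up, the work surface at z = 0. Lengths are in mm, angles in rad, forces in N, time in s.
With the tool pointing down it reaches from about 350 to 875 mm from the base axis. Payload 4.2 kg.
Tool frame: the origin (TCP) lies at the very end of the fingers, on their centre line; the grasp point (between the pads) lies 19 mm behind it (arm.grasp_offset is the distance from the TCP to the grasp point, in mm); z points along the fingers, y is the direction in which the jaws open and shut (so a half turn about z gives the same grasp; the last joint's range is limited). The gripper opens to 85 mm and grips with 20 to 120 N. Pads are 22 mm wide; open, the fingers measure 114 mm over their backs; the gripper's body (76 mm by 85 mm) begins 54 mm behind the grasp point. The pads swing forward as they close: fully open they stand 13 mm farther back than shut.
Start: joints at [-0.852, 0.385, 0.008, 0, -1.194, -0.259], TCP at [277.367, -560.06, 200.412] pointing down, gripper open.
Joint ranges: [-3.14, 3.14], [-1.21, 2.06], [-1.07, 1.41], [-3.16, 2.05], [-2.99, -0.16], [-3.1, 3.1]. Speed limits (rad/s): [2.79, 2.79, 3.14, 3.14, 3.14, 3.14].

INTERFACE

Orientations are given as a unit quaternion [x, y, z, w].
In Python, from bench import arm gives the robot as it stands.
- The arm moves only by the tool arm_command, never from a script. Its argument "commands" is one flat list of numbers, 4 for each row, row after row: the shift along the tool's x, y, z in m, then the turn about the tool's z in degrees. In form: [tx, ty, tz, roll, tx, ty, tz, roll, ...]. A call has exactly 5 rows; each row shifts and turns the pose as measured when the row begins, along the tool's axes as they then stand; what a row does not reach is not made up. A row lasts 1/10 s, in which the tool goes at most 50 mm and 8.59 degrees, less where a joint would pass 70% of its speed; a pose out of reach is approached as far as the arm can. A call with a gripper value outside its range is refused whole. "jaw" is the opening, from 0 (shut) to 1 (fully open), set as the call begins (left out, the last holds). The fingers move at their own pace and stop on an object; the grip force is fixed at half the most. Time passes only in rows, so rows that do not move let the fingers close, or fill a call up. It gives the time, the measured TCP pose, the force and the opening at its end, in the units of the state.
- arm.read_state(): the state, without advancing time (a new reading comes with each control period).
- arm.get_image(name): name is "scene" or "top"; returns the picture (420x560x3 uint8, red, green, blue); there is no depth.
- arm.camera_info(name): a dict with "camera_matrix" (3x3 intrinsics, pixels), "world_from_camera" (4x4, takes a point from camera to world coordinates). Camera axes: x right, y down, z forward; pixel columns grow to the right and rows downward; lengths in mm; the calibration is good to about 2 mm. A picture is of the moment at which its call begins. camera_info takes no time and is no camera call.
- arm.job_done(): hands the job in, once; it reports no verdict.
Trained networks look in the newest picture that a camera, given by its name, has taken for a name from the list of things; names that differ only in an ending like _2 or _b are one class to them, and where a whole thing is asked for, a point or a joint stands for the part that bears it (a point fixed in the world has none). Each returns a list of dicts, best first, with "confidence" (0 to 1); they miss things now and then, are a little off and sometimes report something else, mostly with a low value. They report only what shows in the picture. A call takes as long as a camera call.
- arm.regions_of(camera, target): "mask" (420x560 bool, what is visible of it).
- arm.place_of(camera, target): "centre" ([x, y, z] in mm, in the coordinates of the camera as it stood for that picture, good to about 4 mm: a listed point, or the origin of a listed thing).
The state is a dict: "clock": time; "joints": joint angles; "joint_vel": joint speeds; "joint_efforts": joint torques, N m; "position": TCP position; "ee_rot": TCP orientation; "contact_force": force on the tool from outside, world axes, zero at the start; "wrist_torque": the same for the moment, N m; "gripper_width": finger opening in mm.
Only numpy, scipy, OpenCV 4.12 (cv2) and the standard library are available. Lean on these libraries where they do the work, as an engineer would, in place of code of your own. Each camera call takes 0.05 s, during which the arm holds its last target.

## Working session

There is one attempt and no reset: what is moved stays moved. The work goes in short steps, Python scripts to look and compute and a tool call to move; the robot and the scene stay as the last step left them, time stands still between calls to the robot, and variables do not carry over. Pictures are saved under pics/ and viewed, and the job is handed in when it is done.

Besides the shell and the picture viewer there is one more tool, called as a command line: name --argument value ..., lists and objects as JSON in quotes. arm_command: Moves the arm, as the interface text tells. Its arguments: {"type":"object","properties":{"commands":{"type":"array"},"jaw":{"type":"number"}},"required":["commands"]}

```bash
ls; mkdir -p pics; cat > h.py <<'E'
import numpy as np, cv2
from bench import arm
def W(cam,p):
    T=np.array(arm.camera_info(cam)["world_from_camera"]); return (T@np.r_[p,1])[:3]
def ray(cam,uv,z):
    i=arm.camera_info(cam);K=np.array(i["camera_matrix"]);T=np.array(i["world_from_camera"])
    d=T[:3,:3]@np.linalg.inv(K)@np.r_[uv,1];o=T[:3,3]
    return o+d*(z-o[2])/d[2]
def proj(cam,p):
    i=arm.camera_info(cam);K=np.array(i["camera_matrix"]);T=np.linalg.inv(np.array(i["world_from_camera"]))
    q=K@(T@np.r_[p,1])[:3];return q[:2]/q[2]
def save(cam,name):
    im=arm.get_image(cam);cv2.imwrite("pics/"+name,im[:,:,::-1]);return im
E
python3 - <<'E'
from h import *
for c in("scene","top"):
    save(c,c+"0.png")
    print(c,np.array(arm.camera_info(c)["camera_matrix"]).round(1).tolist(),np.array(arm.camera_info(c)["world_from_camera"]).round(3).tolist())
    for t in("punch_grip","cross","holder_mouth","holder","blank","punch"):
        for r in arm.place_of(c,t)[:2]: print(c,t,round(r["confidence"],2),W(c,r["centre"]).round(1))
s=arm.read_state();print(s)
E
```

```text
pics
scene [[524.4, 0.0, 288.6], [0.0, 524.4, 209.6], [0.0, 0.0, 1.0]] [[-0.876, -0.338, 0.345, 4.305], [-0.483, 0.615, -0.624, 930.467], [-0.001, -0.713, -0.701, 1155.071], [0.0, 0.0, 0.0, 1.0]]
scene punch_grip 0.44 [560.6 252.1  93.4]
scene cross 0.89 [ 545.8 -297.4   25.4]
scene holder_mouth 0.96 [562.1 249.1  57.8]
scene holder 0.87 [558.7 251.4  -3.4]
scene holder 0.45 [669.6 362.7   1.7]
scene blank 0.75 [ 503.2 -306.6   -3.4]
scene punch 0.58 [560.8 255.4  65.9]
top [[381.0, 0.0, 273.0], [0.0, 381.0, 213.6], [0.0, 0.0, 1.0]] [[-0.002, -0.982, 0.19, 281.051], [-1.0, 0.001, -0.001, -47.659], [0.001, -0.19, -0.982, 1356.912], [0.0, 0.0, 0.0, 1.0]]
top punch_grip 0.5 [562.8 258.4  89.7]
top cross 0.58 [ 545.3 -298.7   20.3]
top holder_mouth 0.74 [564.5 254.1  57.5]
top holder 0.76 [562.8 258.9  -1. ]
top blank 0.7 [ 505.  -298.7   -2.5]
top punch 0.55 [565.8 257.5  62.1]
{'clock': 0.7, 'joints': array([-8.52404933e-01,  3.84659770e-01,  7.91520773e-03, -2.03782635e-05,
       -1.19398936e+00, -2.58589083e-01]), 'joint_vel': array([-5.73526895e-05, -7.43756214e-05, -1.95264440e-03,  3.89690954e-04,
        1.82082144e-04, -3.96655206e-04]), 'joint_efforts': array([ 1.76844037e-04, -3.91949022e+01,  1.88581699e+01,  4.18983981e+00,
       -2.37623708e-04,  3.58144149e-06]), 'position': array([ 277.37403667, -560.06290736,  200.43932039]), 'ee_rot': array([-2.27877630e-01,  9.73689778e-01, -2.31043633e-05,  2.30081189e-05]), 'contact_force': array([0.26506235, 0.63152752, 0.192883  ]), 'wrist_torque': array([ 0.01323579, -0.01077579, -0.02335759]), 'gripper_width': 85.39880023118546}
```

View pics/scene0.png

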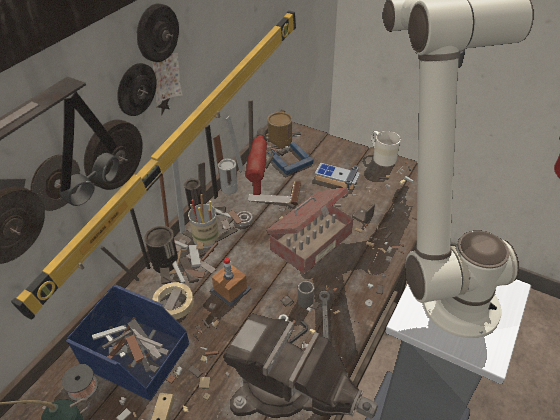

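View pics/top0.png

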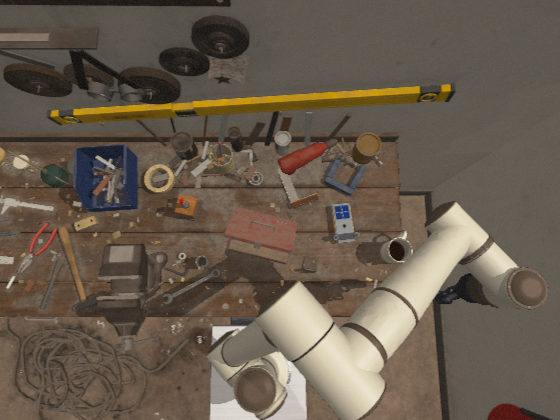

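```bash
python3 - <<'E'
from h import *
for n,c,z in(("scene0","scene",(545.5,-298,26)),("top0","top",(545.5,-298,26)),("scene0","scene",(562,253,70)),("top0","top",(562,253,70))):
    im=cv2.imread(f"pics/{n}.png");u=proj(c,np.array(z)).round().astype(int);print(c,u)
    k=im[u[1]-45:u[1]+45,u[0]-60:u[0]+60]
    cv2.imwrite(f"pics/crop_{c}_{z[2]}.png",cv2.resize(k,None,fx=6,fy=6,interpolation=cv2.INTER_CUBIC));print(u-[60,45])
a=[cv2.imread(f"pics/crop_{c}_{z}.png") for c,z in(("scene",26),("top",26),("scene",70),("top",70))]
m=np.vstack([np.hstack(a[:2]),np.hstack(a[2:])]);cv2.imwrite("pics/m0.png",cv2.resize(m,(800,600)))
E
```

```text
scene [325 170]
[265 125]
top [343 211]
[283 166]
scene [228 274]
[168 229]
top [186 205]
[126 160]
```

View pics/m0.png

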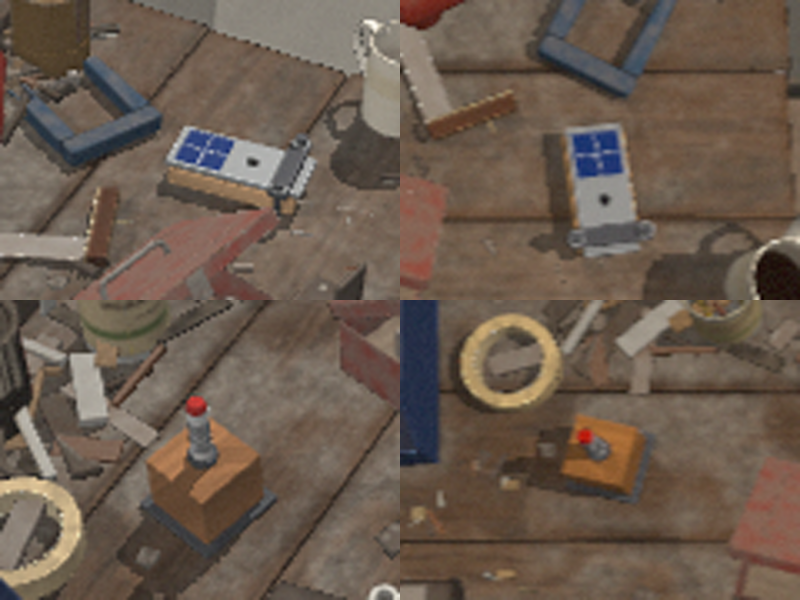

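The pictures show the blank with its blue patch and cross (scene ~(325,170), top ~(343,211)), and the holder with the red-capped punch (scene ~(228,274), top ~(186,205)). The networks agree with this. Next I'll refine the positions to sub-pixel level.

```bash
python3 - <<'E'
from h import *
for c in("scene","top"):
    im=cv2.imread(f"pics/{c}0.png").astype(float)
    u=proj(c,np.array((545.5,-298,26))).round().astype(int);x0,y0=u-22
    k=im[y0:y0+44,x0:x0+44];b=k[...,0]-k[...,2]
    m=(b>50).astype(np.uint8);n,l,st,ce=cv2.connectedComponentsWithStats(m)
    full=cv2.morphologyEx(m,cv2.MORPH_CLOSE,np.ones((3,3)))
    n,l,st,ce=cv2.connectedComponentsWithStats(full);i=1+st[1:,4].argmax();print(c,"blue",st[i,4],"centroid",ce[i]+[x0,y0])
    cnt=cv2.findContours((l==i).astype(np.uint8),0,2)[0][0]
    print(" world centroid",ray(c,ce[i]+[x0,y0],26).round(1))
    # line pixels inside eroded patch: brightness
    w=(l==i); w=cv2.erode(w.astype(np.uint8),np.ones((3,3)))
    np.set_printoptions(linewidth=250)
    print((x0,y0));ys,xs=np.where(w);r=k[...,2].astype(int)
    s=(slice(ys.min()-1,ys.max()+2),slice(xs.min()-1,xs.max()+2));print(s);print(r[s])
    # blank orientation
    print("mask",[ (round(q["confidence"],2),q["mask"].sum()) for q in arm.regions_of(c,"blank")[:2]])
E
```

```text
scene blue 133 centroid [326.09774436 169.51879699]
 world centroid [ 542.6 -299.7   26. ]
(np.int64(303), np.int64(148))
(slice(np.int64(16), np.int64(28), None), slice(np.int64(16), np.int64(31), None))
[[149 173 152  82  86  81 141 132 158 133 112 109 119 122 127]
 [168 180 104  51  48  50  67  60  87  81 139 134 165 134 108]
 [173 125  64  49  49  47  46  48  47 103  74  62  87  88 141]
 [176  84  44  48  50  50  47  48 129  76  49  44  53  53  61]
 [125  82 109 114  61  48  46  48 115  65  50  47  55  49  46]
 [ 73  48  56  60 105 143  71 105  65  47  47  49  53  49  48]
 [ 52  49  52  48  53  64 103 112 112 173  84 107  64  46  35]
 [ 49  50  52  50  51  40 167  88  53  74  54  81 110 108 137]
 [ 40  49  51  48  45 106 120  64  46  49  50  56  55  75 167]
 [141  86  43  42  43 169  83  50  52  51  53  51  45 131 175]
 [126 161 188 152 141  98  48  42  48  48  50  48  69 169 176]
 [ 98 111 101 102 127 163 192 153 108  81  48  40 132 173 174]]
mask [(0.56, np.int64(779)), (0.18, np.int64(146))]
top blue 162 centroid [341.69753086 211.80246914]
 world centroid [ 544.2 -294.    26.
[... 213 characters left out ...]
  28  33  29  32 109]
 [ 31  25  33  27  30  39  68  66  27  27  35  31  32  92]
 [ 49  22  24  28  27  35  98 105  28  22  33  28  31  87]
 [ 72  31  30  34  20  31  71  77  33  26  31  27  32  70]
 [ 70  35  36  38  34  34  63  72  60 113 124  98  83  90]
 [ 86 111 114  82  83 112 138 115  71  52  56  46  43  56]
 [ 94  50  58  39  40  55  79  81  42  27  22  25  29  33]
 [112  31  33  23  30  26  47  69  70  34  37  29  35  33]
 [116  23  36  29  33  35  26  99 109  31  33  32  35  34]
 [133  50  32  25  33  34  38  72  79  39  32  37  32  32]
 [135  71  28  24  22  31  31  44  48  38  38  30  29  33]
 [128  70  37  34  28  30  34  81 100  87  87 100 114 129]]
mask [(0.87, np.int64(703))]
```

The blue-patch centroid and the line crossing coincide: scene (326.1,169.5), top (341.7,211.7). I'll roll the tool so its axes line up with the world axes.

arm_command --commands '[0, 0, -0.005, -8, 0, 0, -0.005, -8, 0, 0, -0.005, -8, 0, 0, 0, -8, 0, 0, 0, -8]' --jaw 1

```text
clock: 1.3
position: [277.3, -559.9, 215.9]
ee_rot: [-0.558, 0.83, 0.0, 0.0]
contact_force: [-0.9, -0.1, -0.3]
gripper_width: 85.3
```

arm_command --commands '[0, 0, 0, -8, 0, 0, 0, -8, 0, 0, 0, -8, 0, 0, 0, 0, 0, 0, 0, 0]'

```text
clock: 1.8
position: [277.3, -560.0, 216.2]
ee_rot: [0.724, -0.69, 0.0, -0.0]
contact_force: [0.0, 0.6, 0.7]
gripper_width: 85.1
```

```bash
cat >> h.py <<'E'
from scipy.spatial.transform import Rotation as Ro
def st(p=True):
    s=arm.read_state();R=Ro.from_quat(s["ee_rot"]).as_matrix()
    if p: print(round(s["clock"],2),s["position"].round(1),"x",R[:,0].round(3),"y",R[:,1].round(3),"z",R[:,2].round(4),"F",s["contact_force"].round(2),"T",s["wrist_torque"].round(2),"w",round(s["gripper_width"],1),"j",s["joints"].round(2))
    return s,R
def to(t):
    s,R=st(); print("tool shift",(R.T@(np.array(t)-s["position"])).round(1))
E
python3 -c "
from h import *
to([562,254,200])"
```

```text
1.8 [ 277.3 -560.   216.2] x [ 0.048 -0.999  0.   ] y [-0.999 -0.048 -0.   ] z [ 3.e-04 -1.e-04 -1.e+00] F [0.03 0.62 0.73] T [-0.03 -0.01  0.01] w 85.1 j [-0.85  0.37  0.03 -0.   -1.23  0.9 ]
tool shift [-799.3 -323.6   16.2]
```

arm_command --commands '[-0.044, -0.018, 0, 2.7, -0.045, -0.016, 0, 0, -0.045, -0.016, 0, 0, -0.045, -0.016, 0, 0, -0.045, -0.016, 0, 0]'

```text
clock: 2.3
position: [359.6, -334.1, 214.0]
ee_rot: [-0.698, 0.716, 0.0, -0.0]
contact_force: [0.9, -0.2, -0.0]
gripper_width: 85.5
```

arm_command --commands '[-0.045, -0.016, 0, 0, -0.045, -0.016, 0, 0, -0.045, -0.016, 0, 0, -0.045, -0.016, 0, 0, -0.045, -0.016, 0, 0]'

```text
clock: 2.8
position: [448.4, -102.4, 216.0]
ee_rot: [-0.693, 0.721, -0.002, 0.001]
contact_force: [2.1, -1.0, 0.3]
gripper_width: 85.2
```

arm_command --commands '[-0.045, -0.016, 0, 0, -0.045, -0.016, 0, 0, -0.045, -0.016, 0, 0, -0.045, -0.016, 0, 0, -0.045, -0.016, 0, 0]'

```text
clock: 3.3
position: [540.2, 129.6, 218.9]
ee_rot: [-0.689, 0.725, -0.004, 0.004]
contact_force: [0.2, -0.3, 0.3]
gripper_width: 85.5
```

```bash
python3 -c "
from h import *
to([562,254,200])"
```

```text
3.3 [540.2 129.6 218.9] x [-0.05  -0.999 -0.   ] y [-0.999  0.05  -0.01 ] z [ 1.030e-02 -4.000e-04 -9.999e-01] F [ 0.18 -0.29  0.29] T [-0.02 -0.07 -0.04] w 85.5 j [ 0.53  0.25 -0.15  0.01 -1.17 -0.58]
tool shift [-125.4  -15.4   19.1]
```

arm_command --commands '[-0.03, -0.004, 0, -1, -0.03, -0.004, 0, -1, -0.03, -0.003, 0, -0.5, -0.025, -0.003, 0, 0, -0.01, 0, 0, 0]'

```text
clock: 3.8
position: [559.4, 264.7, 217.9]
ee_rot: [-0.703, 0.712, -0.004, 0.004]
contact_force: [0.7, -0.8, 0.0]
gripper_width: 85.3
```

```bash
python3 -c "
from h import *
to([562,254,200])
for c in('scene','top'):
    save(c,c+'1.png')
    for t in('punch_grip','holder_mouth'):
        for r in arm.place_of(c,t)[:2]: print(c,t,round(r['confidence'],2),W(c,r['centre']).round(1))
a=[cv2.imread('pics/scene1.png')[180:330,150:350],cv2.imread('pics/top1.png')[130:280,100:300]]
cv2.imwrite('pics/m1.png',cv2.resize(np.hstack(a),(800,300),interpolation=cv2.INTER_CUBIC))
"
```

```text
3.8 [559.4 264.7 217.9] x [-0.013 -1.     0.   ] y [-1.     0.013 -0.011] z [ 1.090e-02 -4.000e-04 -9.999e-01] F [ 0.67 -0.81  0.02] T [-0.    0.05  0.04] w 85.3 j [ 0.71  0.36  0.01  0.01 -1.21 -0.72]
tool shift [10.6 -2.5 17.9]
scene punch_grip 0.44 [561.  253.8  96.9]
scene holder_mouth 0.92 [561.6 251.4  58.5]
top punch_grip 0.44 [563.7 256.6  92.7]
top holder_mouth 0.86 [565.4 259.3  60.3]
```

View pics/m1.png

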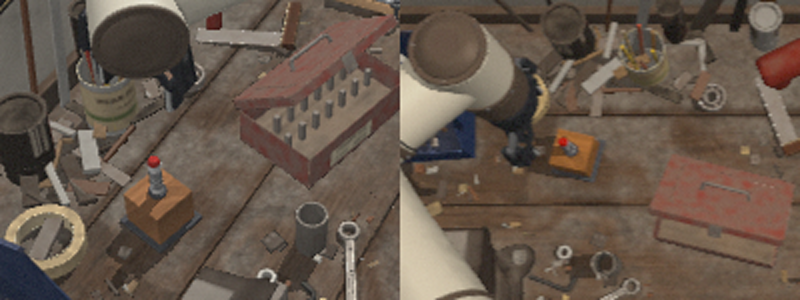

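```bash
python3 -c "
from h import *
for c in('scene','top'):
    for p in((559.4,264.7,218),(559.4,264.7,300),(562,254,94),(562,254,60)): print(c,p,proj(c,np.array(p)).round(1))
"
```

```text
scene (559.4, 264.7, 218) [221.  239.1]
scene (559.4, 264.7, 300) [217.7 215.1]
scene (562, 254, 94) [226.9 268.3]
scene (562, 254, 60) [228.  276.4]
top (559.4, 264.7, 218) [170.9 195.1]
top (559.4, 264.7, 300) [163.3 188.3]
top (562, 254, 94) [183.6 203. ]
top (562, 254, 60) [185.9 205.1]
```

View pics/scene1.png

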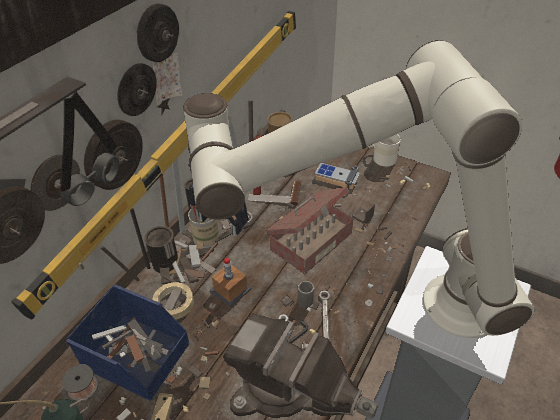

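View pics/top1.png

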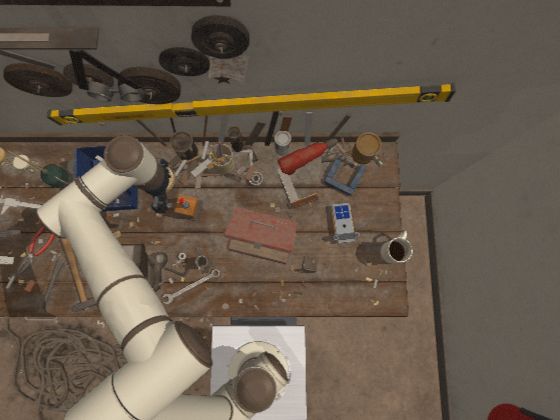

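```bash
python3 -c "
from h import *
st()
for c in('scene','top'): save(c,c+'2.png')
st()
a=[cv2.imread('pics/scene2.png')[180:280,180:280],cv2.imread('pics/top2.png')[150:250,110:210]]
cv2.imwrite('pics/m2.png',cv2.resize(np.hstack(a),(800,400),interpolation=cv2.INTER_CUBIC))
"
```

```text
4.1 [559.2 261.3 218.7] x [-0.014 -1.     0.   ] y [-1.     0.014 -0.011] z [ 1.110e-02 -5.000e-04 -9.999e-01] F [-0.45 -0.12  0.42] T [-0.05  0.01 -0.06] w 85.8 j [ 0.7   0.35  0.01  0.01 -1.21 -0.72]
4.2 [559.4 261.4 218.8] x [-0.014 -1.     0.   ] y [-1.     0.014 -0.011] z [ 1.130e-02 -2.000e-04 -9.999e-01] F [ 0.05  0.48 -0.34] T [ 0.04  0.02 -0.06] w 85.2 j [ 0.7   0.35  0.01  0.01 -1.21 -0.72]
```

View pics/m2.png

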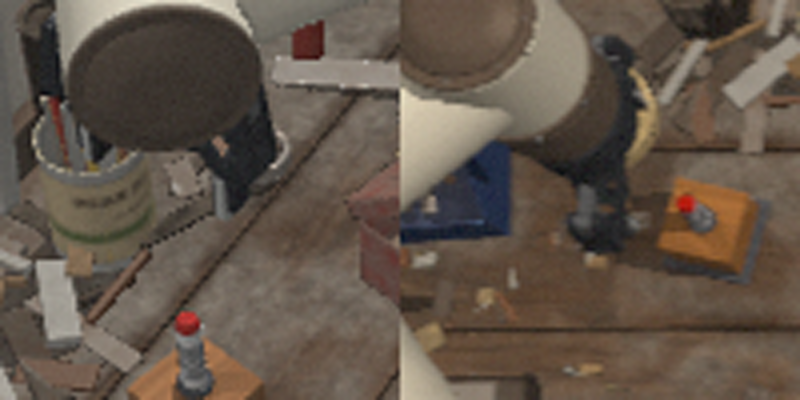

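```bash
python3 -c "
from h import *
for c in('scene','top'):
    for p in((516,261,231),(502,261,231),(602,261,231)): print(c,p,proj(c,np.array(p)).round(1))
to([562,254,200])
"
```

```text
scene (516, 261, 231) [236.6 240.9]
scene (502, 261, 231) [241.6 243. ]
scene (602, 261, 231) [206.8 228.2]
top (516, 261, 231) [170.2 208. ]
top (502, 261, 231) [170.  212.6]
top (602, 261, 231) [171.6 180.5]
4.2 [559.4 261.4 218.8] x [-0.014 -1.     0.   ] y [-1.     0.014 -0.011] z [ 1.130e-02 -2.000e-04 -9.999e-01] F [ 0.05  0.48 -0.34] T [ 0.04  0.02 -0.06] w 85.2 j [ 0.7   0.35  0.01  0.01 -1.21 -0.72]
tool shift [ 7.3 -2.5 18.8]
```

arm_command --commands '[0.006, -0.002, 0.01, 0, 0.001, -0.001, 0.01, 0, 0, 0, 0.01, 0, 0, 0, 0.01, 0, 0, 0, 0, 0]'

```text
clock: 4.7
position: [562.4, 251.0, 174.8]
ee_rot: [-0.701, 0.713, -0.004, 0.003]
contact_force: [-0.1, 0.3, -0.1]
gripper_width: 85.4
```

```bash
python3 -c "
from h import *
to([562,254,165])
for c in('scene','top'): save(c,c+'3.png')
a=[cv2.imread('pics/scene3.png')[190:290,180:280],cv2.imread('pics/top3.png')[150:250,120:220]]
cv2.imwrite('pics/m3.png',cv2.resize(np.hstack(a),(800,400),interpolation=cv2.INTER_CUBIC))
s,R=st()
for c in('scene','top'):
  for d in(-43,0,43): print(c,d,proj(c,s['position']+[d,0,13]).round(1))
  for t in('punch_grip',):
        for r in arm.place_of(c,t)[:2]: print(c,t,round(r['confidence'],2),W(c,r['centre']).round(1))
"
```

```text
4.7 [562.4 251.  174.8] x [-0.017 -1.     0.001] y [-1.     0.017 -0.01 ] z [ 9.7e-03 -8.0e-04 -1.0e+00] F [-0.05  0.26 -0.14] T [-0.04 -0.01  0.01] w 85.4 j [ 0.69  0.38 -0.06  0.01 -1.12 -0.71]
tool shift [-3.   0.6  9.8]
4.8 [563.4 251.6 176.6] x [-0.017 -1.    -0.001] y [-1.     0.017 -0.012] z [ 1.240e-02  5.000e-04 -9.999e-01] F [-0.93 -0.68 -0.2 ] T [ 0.05  0.   -0.01] w 85.5 j [ 0.69  0.38 -0.06  0.01 -1.12 -0.71]
scene -43 [238.4 249.1]
scene 0 [223.7 242.8]
scene 43 [209.4 236.6]
scene punch_grip 0.53 [558.4 254.4  95.9]
scene punch_grip 0.37 [ 416.7 -479.4    5.7]
top -43 [176.8 209.4]
top 0 [177.4 196. ]
top 43 [178.1 182.8]
top punch_grip 0.49 [560.6 255.4  90.3]
```

View pics/m3.png

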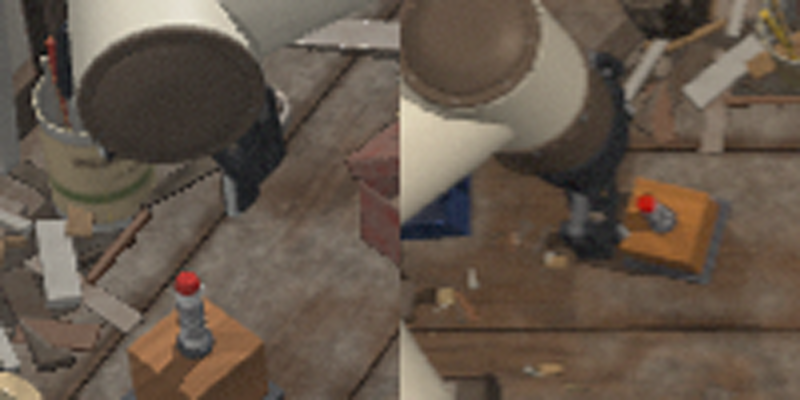

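arm_command --commands '[-0.003, 0.001, 0.01, 0, 0, 0, 0.01, 0, 0, 0, 0.01, 0, 0, 0, 0.01, 0, 0, 0, 0, 0]'

```text
clock: 5.4
position: [563.4, 256.1, 134.8]
ee_rot: [-0.701, 0.713, -0.004, 0.006]
contact_force: [-0.1, -0.2, -0.9]
gripper_width: 85.2
```

arm_command --commands '[0, 0, 0.01, 0, 0, 0, 0.01, 0, 0, 0, 0.01, 0, 0, 0, 0.005, 0, 0, 0, 0, 0]'

```text
clock: 5.9
position: [564.0, 256.0, 96.1]
ee_rot: [-0.701, 0.713, -0.004, 0.006]
contact_force: [-1.1, -0.0, 0.1]
gripper_width: 85.3
```

```bash
python3 -c "
from h import *
to([561.5,255,75])
for c in('scene','top'): save(c,c+'4.png')
a=[cv2.imread('pics/scene4.png')[220:300,180:280],cv2.imread('pics/top4.png')[160:240,130:230]]
cv2.imwrite('pics/m4.png',cv2.resize(np.hstack(a),(800,320),interpolation=cv2.INTER_CUBIC))
s,R=st()
for c in('scene','top'):
  for d in(-43,0,43): print(c,d,proj(c,s['position']+[d,0,13]).round(1))
"
```

```text
5.9 [564.  256.   96.1] x [-0.016 -1.    -0.002] y [-1.     0.016 -0.014] z [ 0.0144  0.0021 -0.9999] F [-1.14 -0.05  0.09] T [ 0.02  0.09 -0.01] w 85.3 j [ 0.69  0.46 -0.16  0.01 -0.94 -0.71]
tool shift [ 1.1  2.7 21. ]
6.0 [564.4 256.3  97. ] x [-0.016 -1.    -0.003] y [-1.     0.016 -0.016] z [ 0.0156  0.0029 -0.9999] F [ 1.08 -0.24 -0.33] T [0.05 0.03 0.01] w 85.2 j [ 0.69  0.46 -0.16  0.01 -0.94 -0.71]
scene -43 [239.2 270.9]
scene 0 [225.1 264.6]
scene 43 [211.3 258.4]
top -43 [181.3 213.9]
top 0 [181.9 201.3]
top 43 [182.4 188.8]
```

View pics/m4.png

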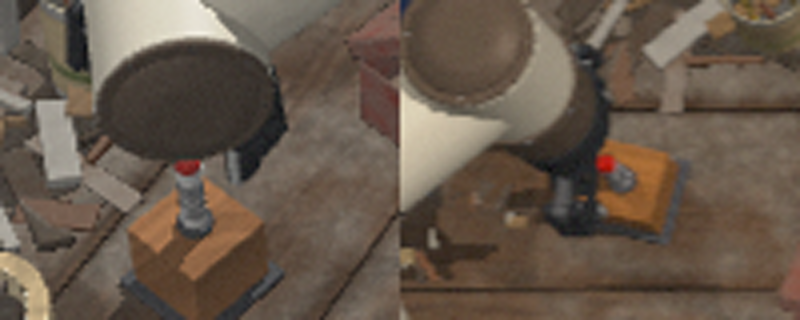

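arm_command --commands '[0.001, 0.002, 0.008, 0, 0, 0.001, 0.008, 0, 0, 0, 0.005, 0, 0, 0, 0, 0, 0, 0, 0, 0]'

```text
clock: 6.5
position: [562.0, 255.8, 75.2]
ee_rot: [-0.701, 0.713, -0.005, 0.008]
contact_force: [0.1, -0.1, 1.2]
gripper_width: 85.4
```

```bash
python3 -c "
from h import *
to([561.5,255,75])
for c in('scene','top'): save(c,c+'5.png')
a=[cv2.imread('pics/scene5.png')[220:300,180:280],cv2.imread('pics/top5.png')[160:240,130:230]]
cv2.imwrite('pics/m5.png',cv2.resize(np.hstack(a),(800,320),interpolation=cv2.INTER_CUBIC))
"
```

```text
6.5 [562.  255.8  75.2] x [-0.016 -1.    -0.004] y [-1.     0.016 -0.017] z [ 0.0175  0.0041 -0.9998] F [ 0.07 -0.13  1.15] T [-0.04  0.01 -0.  ] w 85.4 j [ 0.69  0.47 -0.19  0.01 -0.89 -0.72]
tool shift [0.8 0.5 0.2]
```

View pics/m5.png

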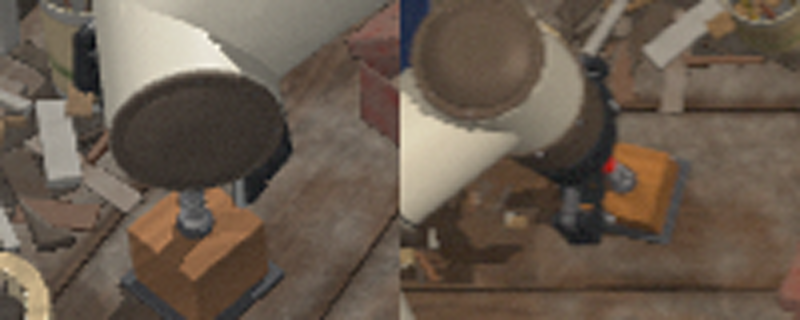

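arm_command --commands '[0, 0, 0, 0, 0, 0, 0, 0, 0, 0, 0, 0, 0, 0, 0, 0, 0, 0, 0, 0]' --jaw 0

```text
clock: 7.1
position: [562.9, 256.2, 76.6]
ee_rot: [-0.701, 0.713, -0.005, 0.009]
contact_force: [0.8, 1.2, 0.0]
gripper_width: 14.7
```

arm_command --commands '[0, 0, 0, 0, 0, 0, 0, 0, 0, 0, 0, 0, 0, 0, 0, 0, 0, 0, 0, 0]'

```text
clock: 7.6
position: [562.8, 256.2, 76.6]
ee_rot: [-0.701, 0.713, -0.005, 0.009]
contact_force: [0.9, 0.1, 1.1]
gripper_width: 14.7
```

```bash
python3 -c "
from h import *
st()
for c in('scene','top'): save(c,c+'6.png')
a=[cv2.imread('pics/scene6.png')[220:300,180:280],cv2.imread('pics/top6.png')[160:240,130:230]]
cv2.imwrite('pics/m6.png',cv2.resize(np.hstack(a),(800,320),interpolation=cv2.INTER_CUBIC))
"
```

```text
7.6 [562.8 256.2  76.6] x [-0.016 -1.    -0.006] y [-1.     0.016 -0.02 ] z [ 0.0197  0.0056 -0.9998] F [0.94 0.08 1.11] T [-0.03  0.12  0.06] w 14.7 j [ 0.69  0.47 -0.19  0.01 -0.89 -0.72]
```

View pics/m6.png

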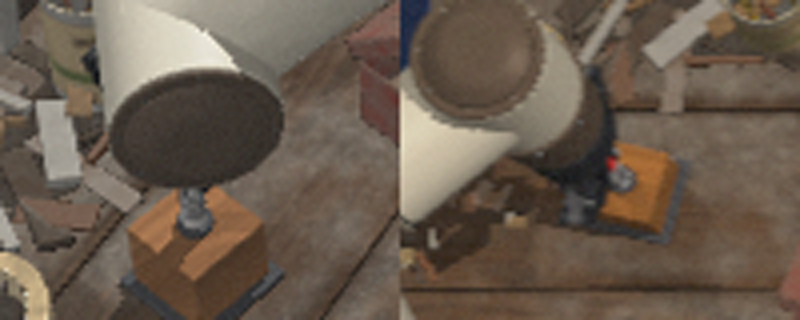

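Width is 14.7 mm, a bit below 17, so I'll test-lift slowly and check.

arm_command --commands '[0, 0, -0.004, 0, 0, 0, -0.006, 0, 0, 0, -0.006, 0, 0, 0, -0.006, 0, 0, 0, 0, 0]'

```text
clock: 8.2
position: [560.8, 255.3, 98.0]
ee_rot: [-0.701, 0.713, -0.004, 0.007]
contact_force: [-0.1, -0.2, -2.2]
gripper_width: 14.3
```

```bash
python3 -c "
from h import *
st()
for c in('scene','top'): save(c,c+'7.png')
a=[cv2.imread('pics/scene7.png')[220:300,180:280],cv2.imread('pics/top7.png')[160:240,130:230]]
cv2.imwrite('pics/m7.png',cv2.resize(np.hstack(a),(800,320),interpolation=cv2.INTER_CUBIC))
st()
"
```

```text
8.2 [560.8 255.3  98. ] x [-0.017 -1.    -0.004] y [-1.     0.017 -0.015] z [ 0.0154  0.0039 -0.9999] F [-0.14 -0.15 -2.19] T [0.03 0.04 0.04] w 14.3 j [ 0.69  0.45 -0.17  0.01 -0.94 -0.72]
8.3 [560.2 255.   97.1] x [-0.017 -1.    -0.003] y [-1.     0.017 -0.014] z [ 0.014   0.0031 -0.9999] F [ 0.16  0.39 -3.73] T [ 0.02 -0.12 -0.04] w 14.3 j [ 0.69  0.45 -0.17  0.01 -0.94 -0.72]
```

View pics/m7.png

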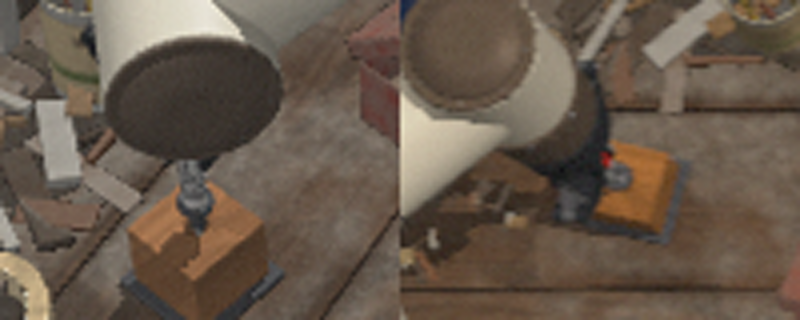

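The punch is lifted: the collar is off the block and Fz shows about 0.3 kg. Raising further.

arm_command --commands '[0, 0, -0.01, 0, 0, 0, -0.015, 0, 0, 0, -0.02, 0, 0, 0, -0.02, 0, 0, 0, -0.02, 0]'

```text
clock: 8.8
position: [555.9, 252.7, 182.1]
ee_rot: [-0.701, 0.713, -0.003, 0.0]
contact_force: [0.2, 1.4, -3.6]
gripper_width: 15.0
```

arm_command --commands '[0, 0, -0.02, 0, 0, 0, -0.02, 0, 0, 0, -0.015, 0, 0, 0, 0, 0, 0, 0, 0, 0]'

```text
clock: 9.3
position: [555.3, 252.7, 244.6]
ee_rot: [-0.701, 0.713, -0.003, 0.003]
contact_force: [0.2, 0.5, -3.5]
gripper_width: 14.6
```

```bash
python3 -c "
from h import *
for c in('scene','top'): save(c,c+'8.png')
s,R=st()
i=cv2.imread('pics/scene8.png');print(proj('scene',s['position']))
cv2.imwrite('pics/m8.png',cv2.resize(i[180:300,160:310],(800,640),interpolation=cv2.INTER_CUBIC)[:600])
for t in('punch_grip','punch_foot','punch','holder_mouth'):
  for c in('scene','top'):
        for r in arm.place_of(c,t)[:2]: print(c,t,round(r['confidence'],2),W(c,r['centre']).round(1))
"
```

```text
9.4 [555.5 252.6 244.2] x [-0.018 -1.     0.001] y [-1.     0.018 -0.008] z [ 0.0076 -0.0011 -1.    ] F [-0.58  0.86 -3.22] T [-0.   -0.07  0.02] w 14.3 j [ 0.69  0.33  0.03  0.01 -1.27 -0.71]
[224.24016489 228.95392241]
scene punch_grip 0.71 [551.5 251.6 265.9]
scene punch_grip 0.57 [ 6.715e+02  1.000e+01 -2.000e-01]
top punch_grip 0.55 [555.2 253.7 258.3]
scene punch 0.64 [551.1 247.7 233.4]
top punch 0.58 [557.2 253.  229.1]
top punch 0.2 [ 357.5 -177.    -4.5]
scene holder_mouth 0.88 [563.  252.6  56.9]
scene holder_mouth 0.47 [559.1 250.3  -1.9]
top holder_mouth 0.59 [563.2 255.1  60.3]
```

View pics/m8.png

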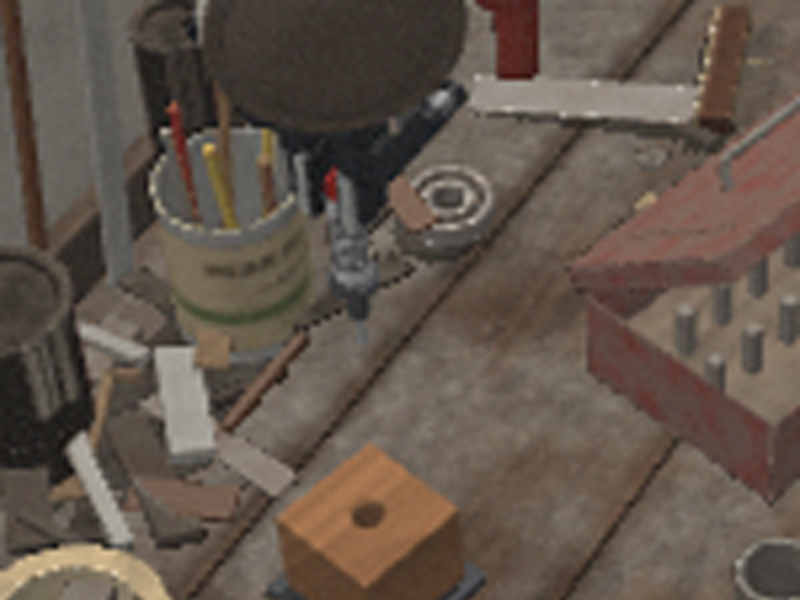

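The view is clear: the punch hangs in the jaws with cap ~(222,214), collar ~(226,231) and tip ~(228,243), and the empty hole is at ~(229,276). I'll check the lean and the geometry.

```bash
python3 -c "
from h import *
print('hole',ray('scene',(228.8,276.2),60))
s,R=st()
p=s['position']
for dz in(19+34,19,19-28,19-34,19-63,19-85): print(dz,proj('scene',p+[0,0,dz]).round(1))
r=arm.regions_of('scene','punch')
for q in r[:2]:
  m=q['mask'];ys,xs=np.where(m);print(q['confidence'],m.sum(),xs.min(),xs.max(),ys.min(),ys.max())
m=r[0]['mask'];
for y in range(*[np.where(m.any(1))[0][k]+k*-1*0 for k in(0,-1)]): x=np.where(m[y])[0]; print(y,x.min(),x.max(),x.mean())
i=cv2.imread('pics/scene8.png')[205:250,205:245];cv2.imwrite('pics/m9.png',cv2.resize(i,None,fx=13,fy=13,interpolation=cv2.INTER_NEAREST))
"
```

```text
hole [560.56938487 252.32071088  60.        ]
9.8 [555.8 252.8 244.5] x [-0.018 -1.     0.001] y [-1.     0.018 -0.008] z [ 8.1e-03 -9.0e-04 -1.0e+00] F [-0.31 -0.48 -2.78] T [ 0.02  0.04 -0.01] w 14.2 j [ 0.69  0.33  0.03  0.01 -1.27 -0.71]
53 [222.  213.2]
19 [223.3 223.4]
-9 [224.4 231.5]
-15 [224.6 233.2]
-44 [225.6 241.2]
-66 [226.4 247.2]
0.68 181 220 231 213 243
213 221 222 221.5
214 220 222 221.0
215 220 222 221.0
216 220 222 221.0
217 220 222 221.0
218 220 223 221.5
219 220 223 221.5
220 220 223 221.5
221 220 224 222.0
222 220 224 222.0
223 221 227 224.0
224 221 228 224.5
225 221 228 224.5
226 221 228 224.5
227 221 229 225.0
228 221 229 225.0
229 221 230 225.5
230 221 230 225.5
231 221 231 226.0
232 221 231 226.0
233 221 230 225.5
234 222 230 226.0
235 223 229 226.0
236 224 229 226.5
237 225 228 226.5
238 225 228 226.5
239 225 228 226.5
240 226 228 227.0
241 226 228 227.0
242 227 228 227.5
```

View pics/m9.png

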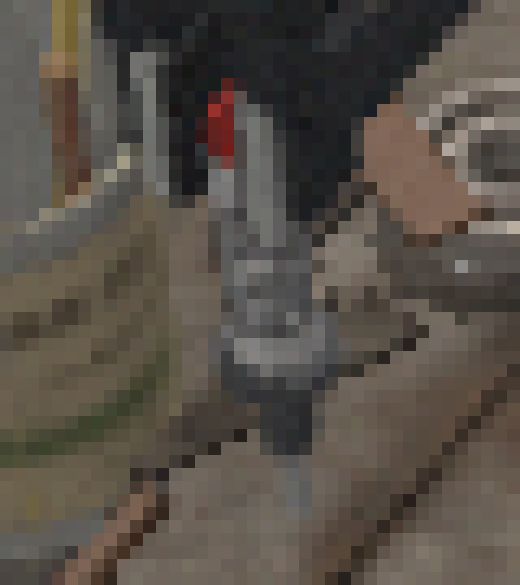

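arm_command --commands '[0.03, 0, 0, 0, 0.045, 0, 0, 0, 0.045, 0, 0, 0, 0.045, 0, 0, 0, 0.045, 0, 0, 0]'

```text
clock: 10.35
position: [553.3, 42.4, 243.5]
ee_rot: [-0.705, 0.71, -0.003, 0.003]
contact_force: [0.6, -0.1, -3.2]
gripper_width: 14.5
```

arm_command --commands '[0.045, 0, 0, 0, 0.045, 0, 0, 0, 0.045, 0, 0, 0, 0.04, 0, 0, 0, 0.03, 0, 0, 0]'

```text
clock: 10.85
position: [550.5, -172.4, 244.9]
ee_rot: [-0.705, 0.71, -0.005, 0.004]
contact_force: [0.3, 0.2, -2.8]
gripper_width: 14.5
```

```bash
python3 -c "
from h import *
to([545,-296,150])
"
```

```text
10.85 [ 550.5 -172.4  244.9] x [-0.007 -1.     0.   ] y [-1.     0.007 -0.013] z [ 1.250e-02 -3.000e-04 -9.999e-01] F [ 0.28  0.23 -2.85] T [ 0.08 -0.01  0.04] w 14.5 j [-0.02  0.27 -0.05  0.   -1.24  0.02]
tool shift [123.6   5.8  94.9]
```

arm_command --commands '[0.03, 0.001, 0.005, 0, 0.03, 0.001, 0.01, 0, 0.03, 0.001, 0.01, 0, 0.02, 0.001, 0.01, 0, 0.01, 0.001, 0.01, 0]'

```text
clock: 11.35
position: [545.3, -301.4, 200.6]
ee_rot: [-0.703, 0.711, -0.007, 0.006]
contact_force: [0.2, 0.3, -3.3]
gripper_width: 14.3
```

arm_command --commands '[0, 0, 0.01, 0, 0, 0, 0.01, 0, 0, 0, 0.01, 0, 0, 0, 0.01, 0, 0, 0, 0, 0]'

```text
clock: 11.85
position: [545.2, -298.8, 155.3]
ee_rot: [-0.703, 0.711, -0.005, 0.005]
contact_force: [-1.0, 0.9, -3.6]
gripper_width: 14.3
```

```bash
python3 -c "
from h import *
to([545,-296,100])
for c in('scene','top'): save(c,c+'10.png')
i=cv2.imread('pics/scene10.png');print(proj('scene',st(0)[0]['position']))
cv2.imwrite('pics/m10.png',np.hstack([cv2.resize(i[125:195,295:345],(400,560),interpolation=cv2.INTER_CUBIC),cv2.resize(cv2.imread('pics/top10.png')[175:245,315:365],(400,560),interpolation=cv2.INTER_CUBIC)]))
"
```

```text
11.85 [ 545.2 -298.8  155.3] x [-0.011 -1.    -0.   ] y [-1.     0.011 -0.014] z [ 1.410e-02 -1.000e-04 -9.999e-01] F [-0.97  0.9  -3.57] T [0.05 0.11 0.01] w 14.3 j [-0.24  0.41 -0.08 -0.   -1.08  0.23]
tool shift [-2.8  1.  55.3]
[327.06645524 137.29319151]
```

View pics/m10.png

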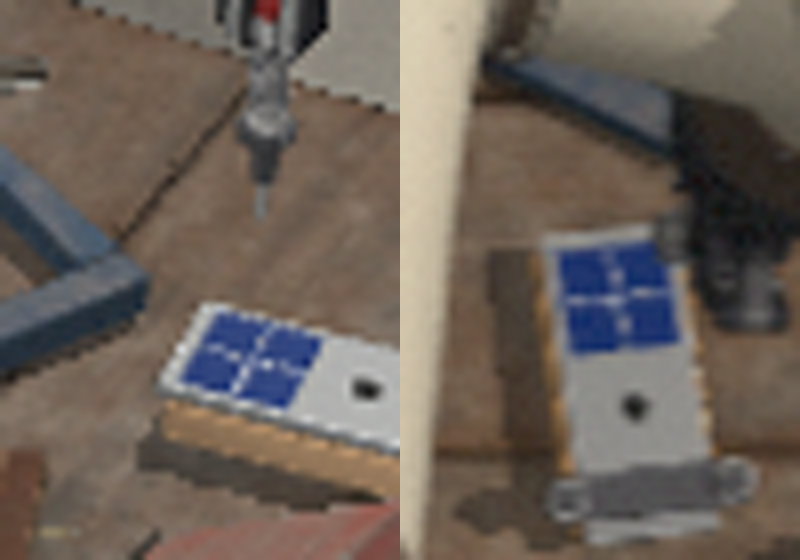

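The tip is at scene ~(327.3,151.3) and the cross at ~(326.4,169.3); the punch looks near vertical. I'll descend most of the way.

arm_command --commands '[-0.003, 0, 0.01, 0, 0, 0, 0.01, 0, 0, 0, 0.01, 0, 0, 0, 0.01, 0, 0, 0, 0.01, 0]'

```text
clock: 12.45
position: [549.5, -296.6, 106.6]
ee_rot: [-0.704, 0.71, -0.01, 0.007]
contact_force: [-0.0, -0.3, -3.0]
gripper_width: 14.6
```

arm_command --commands '[0, 0, 0.004, 0, 0, 0, 0.002, 0, 0, 0, 0, 0, 0, 0, 0, 0, 0, 0, 0, 0]'

```text
clock: 12.95
position: [548.8, -296.7, 97.8]
ee_rot: [-0.704, 0.71, -0.008, 0.006]
contact_force: [0.7, 0.6, -3.5]
gripper_width: 14.5
```

```bash
python3 -c "
from h import *
to([545,-296,90])
for c in('scene','top'): save(c,c+'11.png')
p=st(0)[0]['position']
for dz in(19-28,19-34,19-56,19-63,19-73,19-85): print(dz,proj('scene',p+[0,0,dz]).round(1))
i=cv2.imread('pics/scene11.png')
cv2.imwrite('pics/m11.png',np.hstack([cv2.resize(i[135:185,305:345],(480,600),interpolation=cv2.INTER_NEAREST)]))
"
```

```text
12.95 [ 548.8 -296.7   97.8] x [-0.009 -1.     0.003] y [-1.     0.009 -0.02 ] z [ 0.0202 -0.0032 -0.9998] F [ 0.69  0.58 -3.51] T [ 0.09  0.04 -0.03] w 14.5 j [-0.24  0.46 -0.15 -0.   -0.94  0.23]
tool shift [-0.7  3.9  7.7]
-9 [324.9 154.6]
-15 [324.8 156. ]
-37 [324.5 161.3]
-44 [324.4 162.9]
-54 [324.3 165.3]
-66 [324.1 168.1]
```

View pics/m11.png

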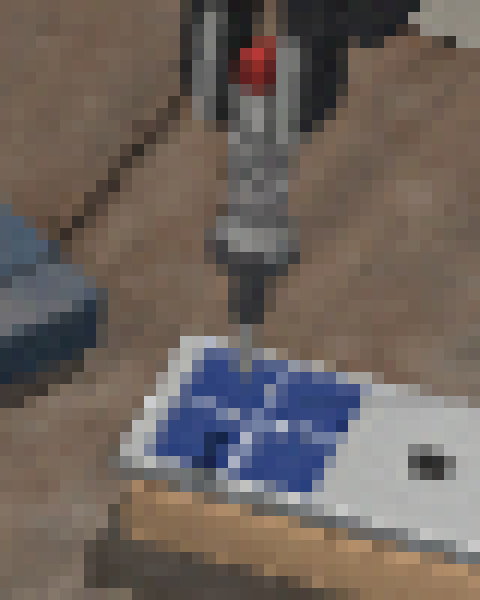

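arm_command --commands '[0, 0.004, 0.003, 0, 0, 0, 0.003, 0, 0, 0, 0.003, 0, 0, 0, 0, 0, 0, 0, 0, 0]'

```text
clock: 13.55
position: [544.7, -296.8, 88.7]
ee_rot: [-0.704, 0.71, -0.009, 0.006]
contact_force: [-0.0, 0.2, -2.8]
gripper_width: 14.4
```

```bash
python3 -c "
from h import *
s,R=st()
for c in('scene','top'): save(c,c+'12.png')
p=s['position'];a=R[:,2]
for dz in(-9,-15,-37,-54): print(dz,proj('scene',p-a*dz).round(1))
for uv in((326.1,169.5),(325.1,169.5),(325.1,169)): print(ray('scene',uv,26).round(1))
i=cv2.imread('pics/scene12.png')
cv2.imwrite('pics/m12.png',np.hstack([cv2.resize(i[145:185,310:340],(450,600),interpolation=cv2.INTER_NEAREST)]))
"
```

```text
13.55 [ 544.7 -296.8   88.7] x [-0.009 -1.     0.003] y [-1.     0.009 -0.021] z [ 0.0214 -0.0035 -0.9998] F [-0.02  0.22 -2.78] T [-0.04  0.04 -0.02] w 14.4 j [-0.24  0.46 -0.17 -0.   -0.92  0.23]
-9 [325.9 157.2]
-15 [325.8 158.6]
-37 [325.3 163.7]
-54 [325.  167.7]
[ 542.6 -299.8   26. ]
[ 545.6 -298.2   26. ]
[ 546.7 -300.5   26. ]
```

View pics/m12.png

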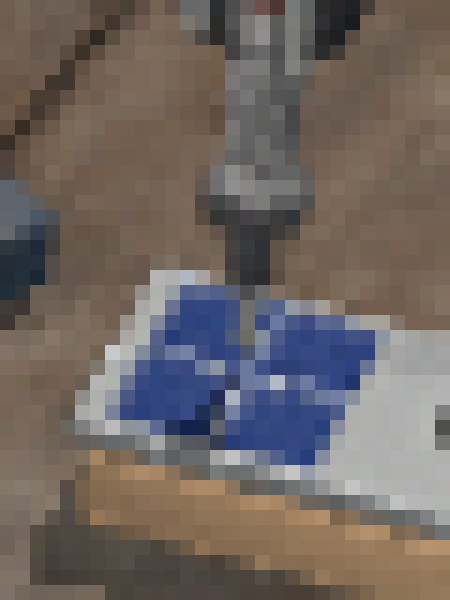

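arm_command --commands '[0, 0, 0.002, 0, 0, 0, 0.001, 0, 0, 0, 0.001, 0, 0, 0, 0.001, 0, 0, 0, 0, 0]'

```text
clock: 14.15
position: [545.6, -297.5, 85.7]
ee_rot: [-0.704, 0.71, -0.01, 0.006]
contact_force: [-1.7, 0.8, -0.2]
gripper_width: 14.5
```

```bash
python3 -c "
from h import *
s,R=st()
for c in('scene',): save(c,c+'13.png')
st()
i=cv2.imread('pics/scene13.png')
cv2.imwrite('pics/m13.png',np.hstack([cv2.resize(i[145:185,310:340],(450,600),interpolation=cv2.INTER_NEAREST)]))
"
```

```text
14.15 [ 545.6 -297.5   85.7] x [-0.008 -1.     0.005] y [-1.     0.008 -0.023] z [ 0.0231 -0.0054 -0.9997] F [-1.73  0.83 -0.24] T [0.23 0.5  0.  ] w 14.5 j [-0.24  0.47 -0.17 -0.   -0.91  0.23]
14.2 [ 545.6 -297.4   85.7] x [-0.009 -1.     0.005] y [-1.     0.008 -0.023] z [ 0.0231 -0.0053 -0.9997] F [-0.96  0.16  0.53] T [ 0.17  0.48 -0.02] w 14.5 j [-0.24  0.47 -0.17 -0.   -0.91  0.23]
```

View pics/m13.png

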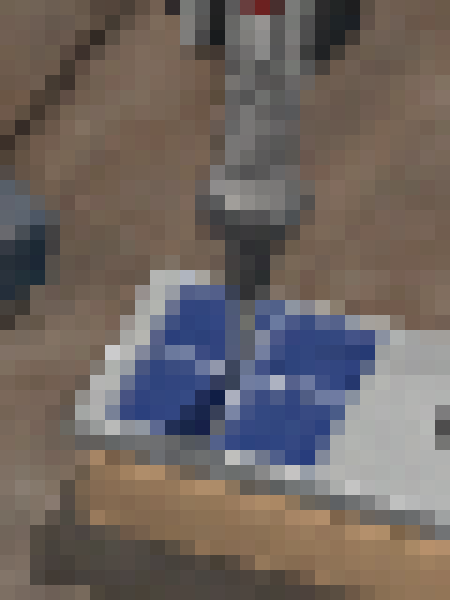

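```bash
python3 -c "
from h import *
np.set_printoptions(linewidth=250)
for n in('10','12','13'):
  i=cv2.imread(f'pics/scene{n}.png').astype(int)
  print(n);
  for y in range(161,174): print(y,[tuple(i[y,x][::-1]) for x in range(323,330)])
"|sed 's/np.int64//g'
```

```text
10
161 [((116), (98), (85)), ((110), (98), (86)), ((109), (92), (80)), ((109), (92), (80)), ((121), (101), (87)), ((115), (99), (82)), ((115), (98), (82))]
162 [((116), (99), (85)), ((115), (97), (85)), ((111), (95), (80)), ((111), (93), (78)), ((120), (99), (84)), ((117), (101), (85)), ((118), (102), (83))]
163 [((164), (161), (157)), ((131), (121), (108)), ((117), (103), (91)), ((114), (96), (79)), ((112), (94), (77)), ((112), (94), (76)), ((115), (98), (81))]
164 [((88), (100), (140)), ((83), (95), (137)), ((145), (150), (161)), ((134), (134), (142)), ((162), (157), (151)), ((133), (119), (105)), ((118), (101), (89))]
165 [((47), (67), (127)), ((48), (68), (128)), ((63), (79), (131)), ((62), (75), (129)), ((87), (101), (140)), ((86), (99), (139)), ((143), (149), (160))]
166 [((50), (72), (129)), ((52), (70), (127)), ((50), (70), (128)), ((51), (71), (128)), ((49), (69), (130)), ((106), (122), (160)), ((76), (90), (138))]
167 [((49), (68), (126)), ((52), (70), (127)), ((52), (72), (128)), ((46), (67), (126)), ((130), (136), (157)), ((77), (90), (137)), ((50), (70), (128))]
168 [((6
[... 4228 characters left out ...]
), ((104), (116), (145)), ((66), (81), (134)), ((43), (62), (115)), ((46), (68), (124))]
170 [((57), (76), (132)), ((52), (60), (92)), ((56), (66), (87)), ((113), (125), (160)), ((110), (124), (161)), ((173), (178), (193)), ((86), (97), (140))]
171 [((32), (44), (87)), ((16), (30), (69)), ((171), (175), (190)), ((86), (98), (140)), ((58), (75), (129)), ((75), (90), (135)), ((51), (70), (127))]
172 [((24), (37), (74)), ((56), (64), (88)), ((122), (133), (165)), ((64), (81), (133)), ((51), (72), (129)), ((50), (71), (127)), ((48), (67), (126))]
173 [((23), (32), (72)), ((98), (101), (109)), ((68), (83), (131)), ((53), (72), (130)), ((51), (72), (128)), ((49), (70), (127)), ((53), (75), (130))]
```

The tip is in light contact (~3 N) at about (325.6,168.5). That is roughly (3.7, −4) mm off the cross at (326.1,169.55), and the bias found at the holder agrees. I'll lift, correct, and look again.

arm_command --commands '[0, 0, -0.003, 0, 0, 0, -0.003, 0, -0.004, 0.004, 0, 0, 0, 0, 0, 0, 0, 0, 0, 0]'

```text
clock: 14.7
position: [540.8, -292.4, 90.3]
ee_rot: [-0.704, 0.71, -0.009, 0.007]
contact_force: [0.0, 0.1, -3.5]
gripper_width: 14.4
```

```bash
python3 -c "
from h import *
s,R=st();tip=s['position']+60*R[:,2];print('tip',tip.round(1));t=np.array([543.4,-293.7,28])
print('shift',(R.T@(t-tip)).round(1))
"
```

```text
14.7 [ 540.8 -292.4   90.3] x [-0.009 -1.     0.004] y [-1.     0.009 -0.023] z [ 0.0227 -0.0038 -0.9997] F [ 0.02  0.07 -3.53] T [0.   0.06 0.02] w 14.4 j [-0.23  0.45 -0.18 -0.   -0.91  0.23]
tip [ 542.2 -292.6   30.3]
shift [ 1.1 -1.2  2.4]
```

arm_command --commands '[0.001, -0.001, 0.001, 0, 0, 0, 0.001, 0, 0, 0, 0.001, 0, 0, 0, 0, 0, 0, 0, 0, 0]'

```text
clock: 15.2
position: [541.9, -293.4, 86.4]
ee_rot: [-0.704, 0.71, -0.009, 0.007]
contact_force: [0.3, -0.9, -2.8]
gripper_width: 14.1
```

```bash
python3 -c "
from h import *
s,R=st();tip=s['position']+60*R[:,2];print('tip',tip.round(1))
save('scene','scene14.png')
s,R=st()
i=cv2.imread('pics/scene14.png').astype(int)
for y in range(163,174): print(y,[i[y,x][::-1].tolist() for x in range(323,330)])
cv2.imwrite('pics/m14.png',cv2.resize(i[145:185,310:340].astype(np.uint8),(450,600),interpolation=cv2.INTER_NEAREST))
"
```

```text
15.2 [ 541.9 -293.4   86.4] x [-0.009 -1.     0.003] y [-1.     0.009 -0.022] z [ 0.0219 -0.0035 -0.9998] F [ 0.27 -0.92 -2.76] T [0.04 0.11 0.03] w 14.1 j [-0.23  0.46 -0.18 -0.   -0.91  0.23]
tip [ 543.2 -293.6   26.4]
15.25 [ 541.8 -293.4   86.4] x [-0.009 -1.     0.003] y [-1.     0.009 -0.022] z [ 0.0218 -0.0035 -0.9998] F [ 0.95  0.78 -2.33] T [ 0.1   0.09 -0.  ] w 14.4 j [-0.23  0.46 -0.18 -0.   -0.91  0.23]
163 [[165, 164, 157], [138, 124, 112], [78, 70, 66], [58, 59, 59], [50, 47, 50], [58, 54, 53], [115, 97, 82]]
164 [[85, 98, 139], [84, 97, 137], [87, 92, 110], [62, 63, 65], [47, 48, 49], [78, 67, 56], [112, 97, 85]]
165 [[49, 69, 127], [48, 70, 129], [50, 61, 94], [53, 54, 56], [44, 44, 42], [74, 81, 108], [144, 149, 160]]
166 [[53, 71, 129], [47, 67, 127], [52, 70, 128], [120, 122, 120], [80, 87, 108], [108, 121, 159], [76, 90, 139]]
167 [[49, 70, 127], [50, 70, 128], [47, 70, 128], [119, 117, 116], [121, 123, 128], [72, 87, 135], [50, 69, 128]]
168 [[59, 76, 129], [45, 67, 124], [45, 66, 127], [112, 113, 112], [76, 86, 119], [51, 69, 127], [50, 71, 128]]
169 [[107, 120, 158], [144, 150, 168], [67, 82, 135], [110, 109, 106], [71, 81, 115], [48, 67, 125], [45, 65, 117]]
170 [[56, 74, 129], [65, 79, 130], [105, 119, 160], [97, 107, 127], [111, 122, 157], [161, 166, 179], [78, 87, 126]]
171 [[50, 72, 128], [44, 66, 126], [104, 109, 123], [65, 79, 126], [56, 74, 128], [70, 84, 132], [47, 67, 125]]
172 [[51, 73, 131], [57, 68, 97], [112, 122, 157], [65, 80, 133], [53, 73, 129], [53, 73, 129], [53, 72, 129]]
173 [[25, 40, 85], [103, 104, 113], [70, 83, 132], [49, 72, 127], [53, 73, 131], [49, 71, 127], [50, 70, 128]]
```

View pics/m14.png

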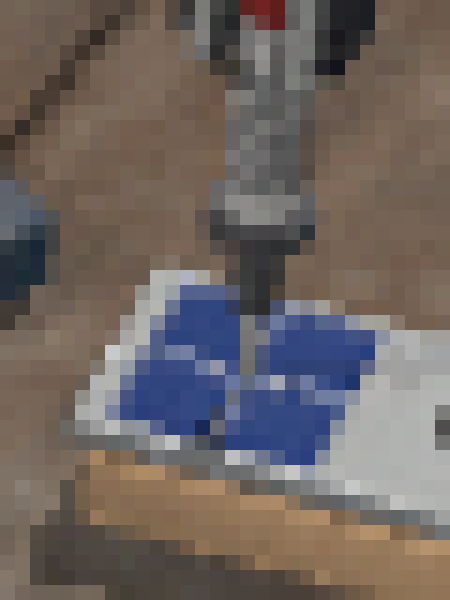

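The tip now ends on the cross: ~(326.3,169.8) against cross (326.1,169.55). Pressing in small steps.

arm_command --commands '[0, 0, 0.001, 0, 0, 0, 0.001, 0, 0, 0, 0.0005, 0, 0, 0, 0.0005, 0, 0, 0, 0.0005, 0]'

```text
clock: 15.75
position: [542.4, -294.1, 85.5]
ee_rot: [-0.704, 0.71, -0.01, 0.006]
contact_force: [-1.2, 0.6, 0.6]
gripper_width: 14.2
```

```bash
python3 -c "
from h import *
s,R=st();tip=s['position']+60*R[:,2];print('tip',tip.round(1))
"
```

```text
15.75 [ 542.4 -294.1   85.5] x [-0.008 -1.     0.005] y [-1.     0.008 -0.023] z [ 0.0234 -0.0054 -0.9997] F [-1.22  0.64  0.61] T [ 0.23  0.44 -0.01] w 14.2 j [-0.24  0.46 -0.18 -0.   -0.9   0.23]
tip [ 543.8 -294.5   25.5]
```

arm_command --commands '[0, 0, 0.001, 0, 0, 0, 0.001, 0, 0, 0, 0.001, 0, 0, 0, 0.001, 0, 0, 0, 0.001, 0]'

```text
clock: 16.25
position: [543.2, -295.2, 84.0]
ee_rot: [-0.705, 0.709, -0.012, 0.006]
contact_force: [-3.2, 1.5, 7.0]
gripper_width: 14.4
```

```bash
python3 -c "
from h import *
s,R=st();tip=s['position']+60*R[:,2];print('tip',tip.round(1))
"
```

```text
16.25 [ 543.2 -295.2   84. ] x [-0.007 -1.     0.008] y [-1.     0.007 -0.026] z [ 0.0255 -0.0082 -0.9996] F [-3.24  1.46  7.03] T [ 0.46  1.04 -0.03] w 14.4 j [-0.24  0.46 -0.19  0.   -0.9   0.23]
tip [ 544.7 -295.7   24. ]
```

arm_command --commands '[-0.0005, 0.0005, 0.001, 0, -0.0005, 0.0005, 0.001, 0, -0.0005, 0.0005, 0.001, 0, -0.0003, 0.0003, 0.001, 0, -0.0003, 0.0003, 0.001, 0]'

```text
clock: 16.75
position: [542.9, -294.5, 84.0]
ee_rot: [-0.705, 0.709, -0.015, 0.006]
contact_force: [-2.2, 1.5, 5.7]
gripper_width: 14.6
```

```bash
python3 -c "
from h import *
s,R=st();tip=s['position']+60*R[:,2];print('tip',tip.round(1))
"
```

```text
16.75 [ 542.9 -294.5   84. ] x [-0.005 -1.     0.012] y [-1.     0.004 -0.03 ] z [ 0.0301 -0.0122 -0.9995] F [-2.25  1.54  5.74] T [ 0.36  0.95 -0.02] w 14.6 j [-0.23  0.46 -0.19  0.01 -0.89  0.22]
tip [ 544.7 -295.2   24.1]
```

arm_command --commands '[-0.0004, 0.0004, 0.0015, 0, -0.0004, 0.0004, 0.0015, 0, -0.0004, 0.0004, 0.0015, 0, -0.0004, 0.0004, 0.0015, 0, -0.0004, 0.0004, 0.0015, 0]'

```text
clock: 17.25
position: [542.8, -294.6, 83.4]
ee_rot: [-0.706, 0.708, -0.019, 0.006]
contact_force: [-3.0, 1.4, 9.1]
gripper_width: 14.2
```

```bash
python3 -c "
from h import *
s,R=st();tip=s['position']+60*R[:,2];print('tip',tip.round(1))
"
```

```text
17.25 [ 542.8 -294.6   83.4] x [-0.002 -1.     0.018] y [-0.999  0.001 -0.035] z [ 0.0351 -0.0178 -0.9992] F [-3.    1.43  9.14] T [0.43 1.17 0.04] w 14.2 j [-0.23  0.45 -0.2   0.01 -0.87  0.22]
tip [ 544.9 -295.6   23.5]
```

arm_command --commands '[-0.0004, 0.0004, 0.002, 0, -0.0004, 0.0004, 0.002, 0, -0.0004, 0.0004, 0.002, 0, -0.0004, 0.0004, 0.002, 0, 0, 0, 0.001, 0]'

```text
clock: 17.75
position: [543.0, -295.2, 83.5]
ee_rot: [0.708, -0.706, 0.023, -0.006]
contact_force: [-3.9, 1.6, 7.4]
gripper_width: 14.2
```

```bash
python3 -c "
from h import *
s,R=st();tip=s['position']+60*R[:,2];print('tip',tip.round(1))
"
```

```text
17.75 [ 543.  -295.2   83.5] x [ 0.001 -1.     0.024] y [-0.999 -0.002 -0.04 ] z [ 0.04   -0.0241 -0.9989] F [-3.91  1.6   7.37] T [0.67 1.32 0.04] w 14.2 j [-0.23  0.45 -0.21  0.02 -0.86  0.22]
tip [ 545.4 -296.7   23.5]
```

arm_command --commands '[-0.0008, 0.0006, 0.002, 0, -0.0008, 0.0006, 0.002, 0, -0.0006, 0.0006, 0.0022, 0, -0.0006, 0.0005, 0.0022, 0, -0.0006, 0.0005, 0.0022, 0]'

```text
clock: 18.25
position: [542.7, -294.5, 82.6]
ee_rot: [0.709, -0.705, 0.028, -0.005]
contact_force: [-4.5, 1.1, 11.6]
gripper_width: 14.5
```

```bash
python3 -c "
from h import *
s,R=st();tip=s['position']+60*R[:,2];print('tip',tip.round(1))
"
```

```text
18.25 [ 542.7 -294.5   82.6] x [ 0.005 -0.999  0.031] y [-0.999 -0.006 -0.046] z [ 0.0467 -0.0312 -0.9984] F [-4.5   1.1  11.57] T [0.55 1.44 0.  ] w 14.5 j [-0.22  0.45 -0.22  0.03 -0.85  0.21]
tip [ 545.5 -296.3   22.7]
```

arm_command --commands '[-0.0004, 0.0006, 0.0022, 0, -0.0004, 0.0006, 0.0022, 0, -0.0004, 0.0006, 0.0022, 0, -0.0004, 0.0006, 0.0025, 0, -0.0004, 0.0006, 0.0025, 0]'

```text
clock: 18.75
position: [542.5, -295.2, 82.3]
ee_rot: [0.71, -0.703, 0.033, -0.005]
contact_force: [-5.1, 2.4, 12.6]
gripper_width: 14.8
```

```bash
python3 -c "
from h import *
s,R=st();tip=s['position']+60*R[:,2];print('tip',tip.round(1))
"
```

```text
18.75 [ 542.5 -295.2   82.3] x [ 0.009 -0.999  0.039] y [-0.999 -0.011 -0.053] z [ 0.0539 -0.0386 -0.9978] F [-5.13  2.45 12.55] T [ 0.8   1.49 -0.01] w 14.8 j [-0.22  0.44 -0.24  0.03 -0.83  0.21]
tip [ 545.7 -297.5   22.4]
```

arm_command --commands '[-0.0002, 0.001, 0.0025, 0, -0.0002, 0.0008, 0.0025, 0, -0.0002, 0.0006, 0.0027, 0, -0.0002, 0.0006, 0.0028, 0, -0.0002, 0.0006, 0.0028, 0]'

```text
clock: 19.25
position: [541.6, -295.9, 79.7]
ee_rot: [0.711, -0.702, 0.037, -0.006]
contact_force: [-3.1, 3.0, 7.7]
gripper_width: 14.2
```

```bash
python3 -c "
from h import *
s,R=st();tip=s['position']+60*R[:,2];print('tip',tip.round(1))
"
```

```text
19.25 [ 541.6 -295.9   79.7] x [ 0.012 -0.999  0.045] y [-0.998 -0.015 -0.061] z [ 0.0613 -0.044  -0.9971] F [-3.11  3.03  7.71] T [ 1.    0.99 -0.03] w 14.2 j [-0.22  0.44 -0.25  0.04 -0.81  0.21]
tip [ 545.3 -298.5   19.8]
```

The force dropped and the tool sank 2.6 mm, so the spring has snapped. I'll look now, still pressed, to check the tip's place.

```bash
python3 -c "
from h import *
save('scene','scene15.png')
s,R=st()
i=cv2.imread('pics/scene15.png').astype(int)
for y in range(163,174): print(y,[i[y,x][::-1].tolist() for x in range(323,330)])
cv2.imwrite('pics/m15.png',cv2.resize(i[145:185,310:340].astype(np.uint8),(450,600),interpolation=cv2.INTER_NEAREST))
"
```

```text
19.3 [ 541.7 -295.9   79.7] x [ 0.012 -0.999  0.045] y [-0.998 -0.015 -0.061] z [ 0.0614 -0.0442 -0.9971] F [-3.02  2.36  8.86] T [1.01 1.14 0.06] w 14.5 j [-0.22  0.44 -0.25  0.04 -0.81  0.21]
163 [[165, 163, 158], [131, 119, 107], [95, 89, 84], [62, 61, 61], [53, 53, 54], [48, 46, 49], [74, 67, 63]]
164 [[89, 101, 140], [85, 96, 139], [91, 92, 99], [62, 62, 62], [50, 50, 51], [60, 54, 49], [112, 96, 86]]
165 [[48, 69, 128], [49, 71, 130], [58, 64, 86], [56, 54, 56], [50, 49, 48], [76, 80, 92], [143, 150, 160]]
166 [[49, 70, 129], [49, 68, 128], [52, 62, 95], [51, 52, 56], [48, 46, 45], [104, 110, 132], [73, 87, 134]]
167 [[48, 69, 127], [53, 74, 131], [48, 69, 128], [94, 93, 97], [129, 127, 113], [73, 83, 127], [52, 71, 131]]
168 [[60, 77, 131], [43, 63, 125], [58, 75, 123], [113, 114, 113], [76, 85, 115], [48, 66, 126], [49, 68, 129]]
169 [[107, 122, 158], [144, 149, 167], [63, 75, 109], [110, 110, 106], [62, 73, 102], [45, 63, 123], [44, 64, 116]]
170 [[63, 79, 132], [69, 84, 135], [103, 117, 155], [75, 81, 103], [110, 121, 156], [175, 179, 195], [82, 95, 138]]
171 [[44, 66, 125], [47, 69, 129], [105, 109, 124], [63, 75, 125], [58, 75, 131], [76, 89, 136], [53, 74, 129]]
172 [[29, 45, 85], [59, 69, 95], [69, 76, 96], [53, 69, 126], [52, 73, 129], [50, 70, 127], [52, 72, 128]]
173 [[25, 39, 80], [99, 104, 111], [43, 51, 76], [46, 66, 123], [50, 73, 129], [51, 69, 129], [52, 71, 129]]
```

View pics/m15.png

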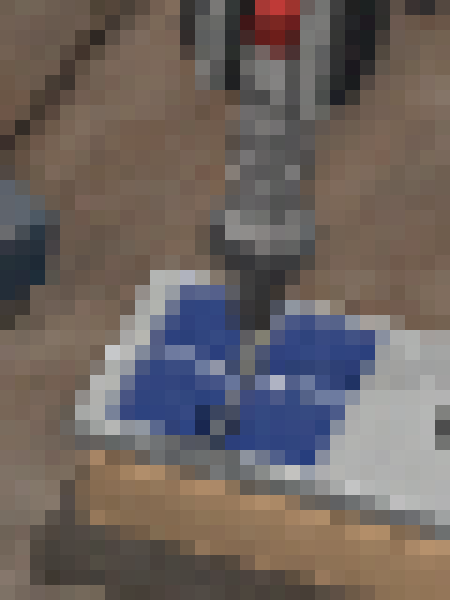

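The tip sits at (326.1,169.7), on the cross, and the punch is close to upright. Lifting off.

arm_command --commands '[0, 0, -0.005, 0, 0, 0, -0.01, 0, 0, 0, -0.015, 0, 0, 0, -0.02, 0, 0, 0, -0.02, 0]'

```text
clock: 19.8
position: [534.8, -290.8, 145.7]
ee_rot: [0.711, -0.703, 0.033, -0.005]
contact_force: [0.6, -0.0, -3.2]
gripper_width: 14.4
```

arm_command --commands '[0, 0, -0.02, 0, 0, 0, -0.02, 0, 0, 0, -0.02, 0, 0, 0, -0.02, 0, 0, 0, 0, 0]'

```text
clock: 20.3
position: [531.4, -287.1, 227.4]
ee_rot: [0.71, -0.703, 0.033, -0.007]
contact_force: [-0.3, -0.5, -3.5]
gripper_width: 14.4
```

```bash
python3 -c "
from h import *
s,R=st()
save('scene','scene16.png')
i=cv2.imread('pics/scene16.png')
cv2.imwrite('pics/m16.png',cv2.resize(i[100:170,300:350],(500,700),interpolation=cv2.INTER_NEAREST)[:600])
to([562,255,s['position'][2]])
"
```

```text
20.3 [ 531.4 -287.1  227.4] x [ 0.009 -0.999  0.037] y [-0.998 -0.011 -0.056] z [ 0.0565 -0.0365 -0.9977] F [-0.28 -0.45 -3.52] T [ 0.08  0.08 -0.02] w 14.4 j [-0.21  0.29 -0.07  0.03 -1.14  0.21]
20.35 [ 530.3 -286.5  225.1] x [ 0.009 -0.999  0.035] y [-0.999 -0.011 -0.053] z [ 0.053  -0.0345 -0.998 ] F [ 0.02  0.31 -3.64] T [0.13 0.15 0.  ] w 14.5 j [-0.21  0.3  -0.07  0.02 -1.14  0.21]
tool shift [-540.8  -37.6  -19.2]
```

View pics/m16.png

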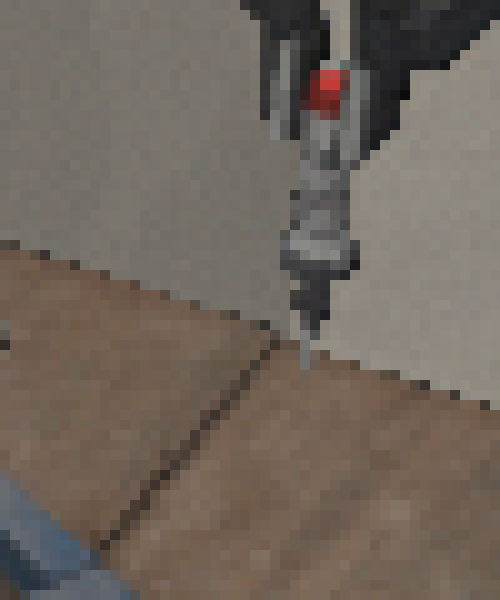

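arm_command --commands '[-0.03, -0.003, -0.005, 0, -0.045, -0.003, -0.004, 0, -0.045, -0.003, -0.003, 0, -0.045, -0.003, -0.003, 0, -0.045, -0.003, -0.003, 0]'

```text
clock: 20.85
position: [539.3, -73.2, 225.2]
ee_rot: [-0.706, 0.708, -0.024, 0.002]
contact_force: [1.3, -0.6, -2.4]
gripper_width: 14.4
```

arm_command --commands '[-0.045, -0.003, -0.003, 0, -0.045, -0.003, -0.003, 0, -0.045, -0.003, -0.003, 0, -0.045, -0.003, -0.003, 0, -0.035, -0.002, -0.002, 0]'

```text
clock: 21.35
position: [548.5, 151.9, 222.4]
ee_rot: [-0.706, 0.708, -0.019, -0.003]
contact_force: [1.0, 0.1, -3.2]
gripper_width: 14.4
```

```bash
python3 -c "
from h import *
to([562,255,220])
"
```

```text
21.35 [548.5 151.9 222.4] x [-0.004 -0.999  0.032] y [-1.     0.003 -0.023] z [ 0.0228 -0.0317 -0.9992] F [ 1.03  0.08 -3.17] T [ 0.09 -0.02 -0.01] w 14.4 j [ 0.58  0.27 -0.12  0.04 -1.18 -0.6 ]
tool shift [-103.2  -13.1   -0.6]
```

arm_command --commands '[-0.03, -0.004, 0, 0, -0.03, -0.004, 0, 0, -0.025, -0.003, 0, 0, -0.015, -0.002, 0, 0, 0, 0, 0, 0]'

```text
clock: 21.85
position: [557.9, 260.3, 206.9]
ee_rot: [0.708, -0.706, 0.016, 0.01]
contact_force: [0.0, -0.4, -3.5]
gripper_width: 14.3
```

```bash
python3 -c "
from h import *
to([562,255,160])
for c in('scene','top'): save(c,c+'17.png')
s,R=st()
i=cv2.imread('pics/scene17.png')
for d in(-19,9,15,37,54,60): print(d,proj('scene',s['position']+d*R[:,2]).round(1))
cv2.imwrite('pics/m17.png',cv2.resize(i[215:290,200:250],(500,750),interpolation=cv2.INTER_NEAREST)[:])
g=i[268:284,220:238].sum(2);print(g)
"
```

```text
21.85 [557.9 260.3 206.9] x [ 0.001 -0.999  0.037] y [-1.    -0.002 -0.008] z [ 0.0085 -0.0368 -0.9993] F [ 0.02 -0.39 -3.54] T [0.05 0.05 0.01] w 14.3 j [ 0.72  0.37 -0.01  0.04 -1.21 -0.73]
tool shift [ 3.6 -3.7 47.1]
21.95 [557.5 258.4 207.4] x [-0.    -0.999  0.038] y [-1.    -0.    -0.008] z [ 0.0079 -0.0375 -0.9993] F [-0.55  0.13 -3.23] T [ 0.1   0.1  -0.04] w 14.2 j [ 0.72  0.37 -0.01  0.04 -1.21 -0.73]
-19 [222.7 235.5]
9 [223.9 243. ]
15 [224.2 244.5]
37 [225.1 250.2]
54 [225.7 254.5]
60 [226.  255.9]
[[291 307 322 347 333 331 324 355 364 369 374 349 355 348 355 363 318 280]
 [319 346 350 342 334 338 357 365 374 371 361 349 343 354 358 359 342 307]
 [356 348 336 318 334 364 367 372 364 359 357 345 354 363 357 324 316 328]
 [344 329 327 344 364 368 358 366 347 341 347 354 358 342 331 306 334 330]
 [316 333 349 353 371 369 361 356 336 357 362 360 335 319 316 327 326 313]
 [326 360 367 375 362 355 353 311 317 318 336 340 315 320 332 319 321 334]
 [342 364 361 357 353 347 318 284 250 224 235 261 319 331 315 320 322 325]
 [365 366 361 343 339 314 249 211 197 183 189 215 274 318 318 333 324 323]
 [364 350 338 336 349 331 202 167 167 182 180 212 294 324 329 327 331 330]
 [352 337 336 354 360 347 190 157 178 191 169 237 323 324 332 329 340 344]
 [338 343 353 358 361 340 273 202 167 201 240 315 330 330 330 332 338 342]
 [341 358 349 349 328 308 315 322 314 315 324 325 328 324 326 350 346 344]
 [354 352 363 326 301 319 321 319 326 330 320 326 334 335 336 339 331 316]
 [354 349 313 312 322 312 315 328 333 325 327 331 327 324 322 303 311 313]
 [343 300 308 320 317 310 325 323 329 333 327 320 314 307 305 297 310 251]
 [280 313 326 314 326 320 324 324 320 313 306 314 297 300 311 313 261 180]]
```

View pics/m17.png

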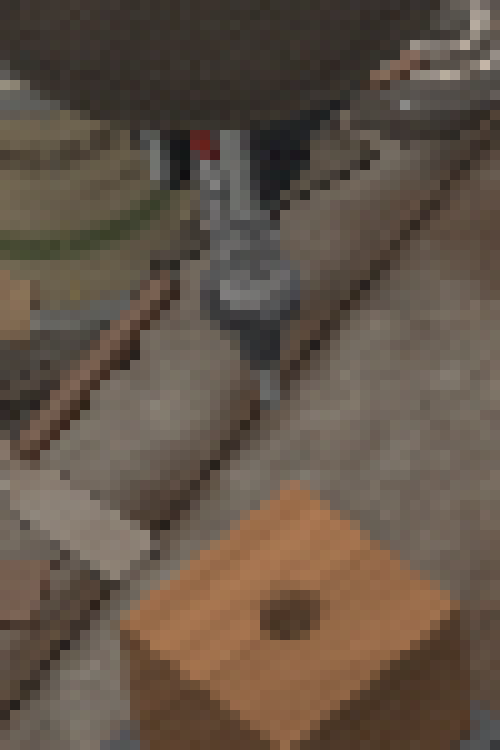

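```bash
python3 -c "
from h import *
for uv in((228.6,276.1),(228.0,276.9)): print(ray('scene',uv,60).round(1))
s,R=st()
print('tip',(s['position']+60*R[:,2]).round(1))
"
```

```text
[561.2 252.3  60. ]
[561.1 255.3  60. ]
21.95 [557.5 258.4 207.4] x [-0.    -0.999  0.038] y [-1.    -0.    -0.008] z [ 0.0079 -0.0375 -0.9993] F [-0.55  0.13 -3.23] T [ 0.1   0.1  -0.04] w 14.2 j [ 0.72  0.37 -0.01  0.04 -1.21 -0.73]
tip [558.  256.1 147.4]
```

arm_command --commands '[-0.0005, -0.002, 0.01, 0, -0.0006, -0.002, 0.015, 0, -0.0006, 0, 0.015, 0, -0.0006, 0, 0.015, 0, -0.0003, 0, 0.008, 0]'

```text
clock: 22.45
position: [562.8, 252.9, 141.9]
ee_rot: [-0.704, 0.709, -0.016, -0.01]
contact_force: [-0.9, 0.3, -3.5]
gripper_width: 14.3
```

arm_command --commands '[0, 0, 0, 0, 0, 0, 0, 0, 0, 0, 0, 0, 0, 0, 0, 0, 0, 0, 0, 0]'

```text
clock: 22.95
position: [563.5, 251.1, 142.7]
ee_rot: [-0.704, 0.71, -0.016, -0.009]
contact_force: [-0.6, -0.3, -2.8]
gripper_width: 13.9
```

```bash
python3 -c "
from h import *
for c in('scene','top'): save(c,c+'18.png')
s,R=st()
tip=s['position']+60*R[:,2]
print('tip',tip.round(1),'shift',(R.T@([562,255.5,70]-tip)).round(1))
i=cv2.imread('pics/scene18.png')
for d in(-19,9,15,37,54,60): print(d,proj('scene',s['position']+d*R[:,2]).round(1))
cv2.imwrite('pics/m18.png',cv2.resize(i[235:285,205:255],(600,600),interpolation=cv2.INTER_NEAREST)[:])
"
```

```text
23.05 [563.4 251.1 142.6] x [-0.01  -0.999  0.036] y [-1.     0.009 -0.01 ] z [ 0.0098 -0.0357 -0.9993] F [-1.07  0.47 -3.95] T [ 0.11  0.03 -0.03] w 14.7 j [ 0.7   0.42 -0.11  0.04 -1.06 -0.73]
tip [564.  249.   82.6] shift [-6.9  2.2 12.4]
-19 [224.7 250.4]
9 [225.8 257.3]
15 [226.  258.8]
37 [226.9 264. ]
54 [227.5 268. ]
60 [227.7 269.4]
```

View pics/m18.png

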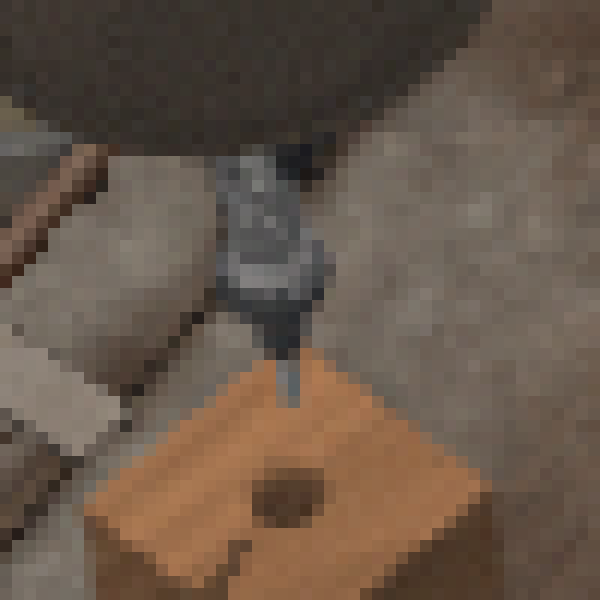

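arm_command --commands '[-0.004, 0.001, 0.002, 0, -0.003, 0.001, 0.004, 0, 0, 0, 0.004, 0, 0, 0, 0.002, 0, 0, 0, 0, 0]'

```text
clock: 23.55
position: [561.2, 258.8, 129.2]
ee_rot: [-0.704, 0.71, -0.016, -0.009]
contact_force: [-0.0, -0.6, -3.7]
gripper_width: 14.4
```

```bash
python3 -c "
from h import *
for c in('scene','top'): save(c,c+'19.png')
s,R=st()
tip=s['position']+60*R[:,2]
print('tip',tip.round(1),'shift',(R.T@([562,256,62]-tip)).round(1))
i=cv2.imread('pics/scene19.png')
for d in(-19,9,15,37,54,60): print(d,proj('scene',s['position']+d*R[:,2]).round(1))
cv2.imwrite('pics/m19.png',cv2.resize(i[240:290,205:255],(600,600),interpolation=cv2.INTER_NEAREST)[:])
"
```

```text
23.65 [561.4 258.8 129.6] x [-0.009 -0.999  0.035] y [-1.     0.009 -0.011] z [ 0.0102 -0.0354 -0.9993] F [-0.06  0.06 -2.22] T [ 0.13  0.02 -0.02] w 14.3 j [ 0.71  0.43 -0.12  0.04 -1.04 -0.74]
tip [562.  256.7  69.6] shift [0.4 0.1 7.6]
-19 [224.1 256.1]
9 [225.2 262.9]
15 [225.4 264.4]
37 [226.3 269.6]
54 [226.9 273.5]
60 [227.1 274.9]
```

View pics/m19.png

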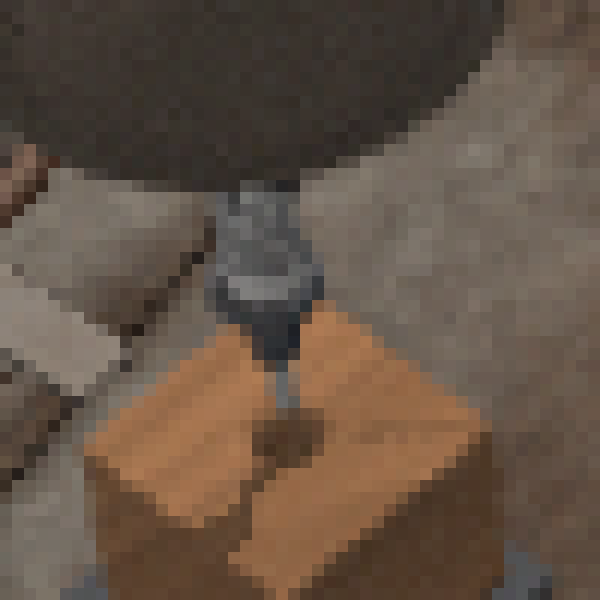

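The tip (228.4,273.7) is right over the hole (228.5,275.9). Lowering along the tool axis.

arm_command --commands '[0, 0, 0.005, 0, 0, 0, 0.005, 0, 0, 0, 0.005, 0, 0, 0, 0.004, 0, 0, 0, 0, 0]'

```text
clock: 24.15
position: [561.7, 257.8, 108.9]
ee_rot: [-0.704, 0.71, -0.016, -0.009]
contact_force: [-0.6, -0.6, -3.1]
gripper_width: 14.3
```

```bash
python3 -c "
from h import *
s,R=st()
save('scene','scene20.png')
a=s['position']+R[:,2]*((s['position'][2]-60)/-R[2,2]); print('axis at mouth',a.round(1), 'collar',(s['position']+15*R[:,2]).round(1))
i=cv2.imread('pics/scene20.png')
cv2.imwrite('pics/m20.png',cv2.resize(i[240:290,205:255],(600,600),interpolation=cv2.INTER_NEAREST)[:])
"
```

```text
24.15 [561.7 257.8 108.9] x [-0.009 -0.999  0.035] y [-1.     0.009 -0.01 ] z [ 0.0101 -0.0354 -0.9993] F [-0.58 -0.61 -3.15] T [ 0.08  0.13 -0.03] w 14.3 j [ 0.71  0.45 -0.14  0.04 -0.99 -0.74]
axis at mouth [562.2 256.1  60. ] collar [561.8 257.3  93.9]
```

View pics/m20.png

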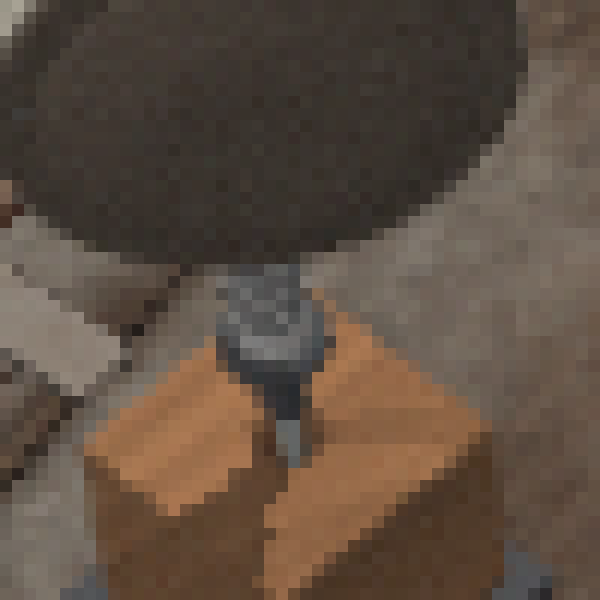

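arm_command --commands '[0, 0, 0.005, 0, 0, 0, 0.005, 0, 0, 0, 0.005, 0, 0, 0, 0.003, 0, 0, 0, 0, 0]'

```text
clock: 24.7
position: [562.3, 257.4, 89.8]
ee_rot: [-0.704, 0.71, -0.016, -0.008]
contact_force: [-0.1, -0.1, -3.3]
gripper_width: 14.4
```

```bash
python3 -c "
from h import *
s,R=st()
save('scene','scene21.png')
a=s['position']+R[:,2]*((s['position'][2]-60)/-R[2,2]); print('axis at mouth',a.round(1), 'collar',(s['position']+15*R[:,2]).round(1))
i=cv2.imread('pics/scene21.png')
cv2.imwrite('pics/m21.png',cv2.resize(i[240:290,205:255],(600,600),interpolation=cv2.INTER_NEAREST)[:])
"
```

```text
24.7 [562.3 257.4  89.8] x [-0.009 -0.999  0.035] y [-1.     0.009 -0.011] z [ 0.0112 -0.0349 -0.9993] F [-0.08 -0.06 -3.32] T [0.13 0.07 0.03] w 14.4 j [ 0.71  0.47 -0.17  0.04 -0.95 -0.74]
axis at mouth [562.6 256.3  60. ] collar [562.5 256.8  74.9]
```

View pics/m21.png

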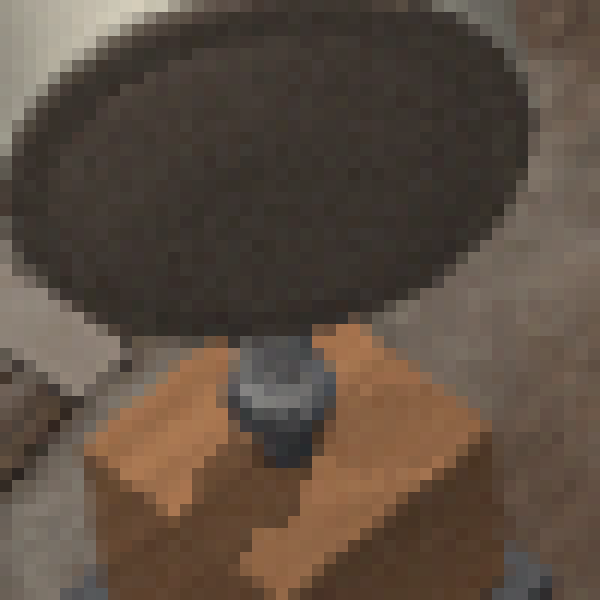

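arm_command --commands '[0, 0, 0.003, 0, 0, 0, 0.003, 0, 0, 0, 0.003, 0, 0, 0, 0.001, 0, 0, 0, 0, 0]'

```text
clock: 25.25
position: [562.9, 257.3, 79.7]
ee_rot: [-0.704, 0.71, -0.016, -0.008]
contact_force: [-0.5, -0.3, -2.8]
gripper_width: 14.2
```

arm_command --commands '[0, 0, 0.001, 0, 0, 0, 0.001, 0, 0, 0, 0.001, 0, 0, 0, 0.0005, 0, 0, 0, 0, 0]'

```text
clock: 25.75
position: [563.3, 257.4, 77.0]
ee_rot: [-0.704, 0.71, -0.017, -0.007]
contact_force: [-0.0, 0.0, -2.4]
gripper_width: 14.5
```

```bash
python3 -c "
from h import *
s,R=st()
save('scene','scene22.png')
a=s['position']+R[:,2]*((s['position'][2]-60)/-R[2,2]); print('axis at mouth',a.round(1), 'collar',(s['position']+15*R[:,2]).round(1))
i=cv2.imread('pics/scene22.png')
cv2.imwrite('pics/m22.png',cv2.resize(i[240:290,205:255],(600,600),interpolation=cv2.INTER_NEAREST)[:])
"
```

```text
25.75 [563.3 257.4  77. ] x [-0.009 -0.999  0.034] y [-1.     0.008 -0.014] z [ 0.0136 -0.0337 -0.9993] F [-0.03  0.01 -2.41] T [0.09 0.05 0.02] w 14.5 j [ 0.71  0.48 -0.18  0.04 -0.92 -0.74]
axis at mouth [563.6 256.8  60. ] collar [563.6 256.9  62. ]
```

View pics/m22.png

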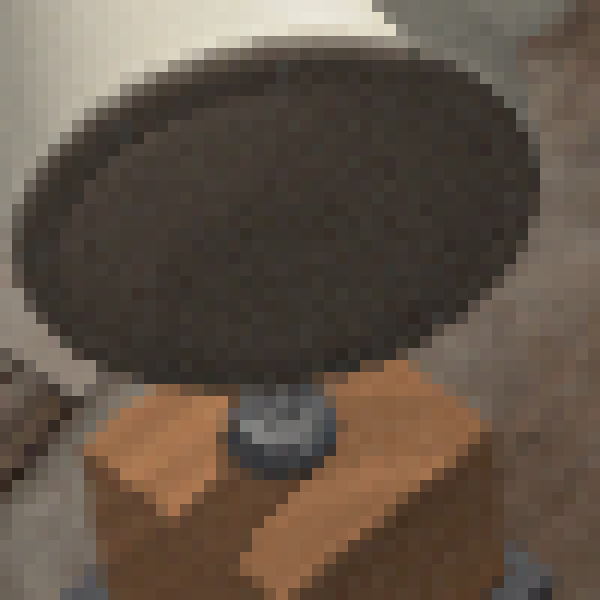

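Near seated. A little more, gently, correcting x slightly.

arm_command --commands '[0, 0.0005, 0.001, 0, 0, 0, 0.001, 0, 0, 0, 0.001, 0, 0, 0, 0.0005, 0, 0, 0, 0, 0]'

```text
clock: 26.3
position: [563.6, 257.4, 76.8]
ee_rot: [-0.704, 0.71, -0.018, -0.006]
contact_force: [-0.3, -0.9, 0.2]
gripper_width: 14.2
```

```bash
python3 -c "
from h import *
s,R=st()
"
```

```text
26.3 [563.6 257.4  76.8] x [-0.008 -0.999  0.033] y [-1.     0.007 -0.017] z [ 0.0165 -0.0332 -0.9993] F [-0.32 -0.86  0.21] T [-0.11  0.51  0.  ] w 14.2 j [ 0.71  0.48 -0.18  0.05 -0.91 -0.74]
```

arm_command --commands '[0, 0, 0.001, 0, 0, 0, 0.001, 0, 0, 0, 0, 0, 0, 0, 0, 0, 0, 0, 0, 0]'

```text
clock: 26.8
position: [563.7, 257.2, 76.7]
ee_rot: [-0.705, 0.709, -0.018, -0.006]
contact_force: [-2.4, 0.4, 2.4]
gripper_width: 14.5
```

arm_command --commands '[0, 0, 0, 0, 0, 0, 0, 0, 0, 0, 0, 0, 0, 0, 0, 0, 0, 0, 0, 0]' --jaw 0.7

```text
clock: 27.3
position: [565.2, 258.2, 75.3]
ee_rot: [-0.705, 0.709, -0.018, -0.004]
contact_force: [-0.1, 0.1, 1.0]
gripper_width: 59.7
```

```bash
python3 -c "
from h import *
s,R=st()
for c in('scene','top'): save(c,c+'23.png')
a=[cv2.imread('pics/scene23.png')[230:290,190:265],cv2.imread('pics/top23.png')[175:235,145:220]]
cv2.imwrite('pics/m23.png',cv2.resize(np.hstack(a),(800,320),interpolation=cv2.INTER_CUBIC))
"
```

```text
27.3 [565.2 258.2  75.3] x [-0.007 -0.999  0.032] y [-1.     0.006 -0.02 ] z [ 0.0196 -0.0319 -0.9993] F [-0.1   0.05  1.03] T [0.09 0.   0.  ] w 59.7 j [ 0.71  0.49 -0.18  0.05 -0.91 -0.74]
```

View pics/m23.png

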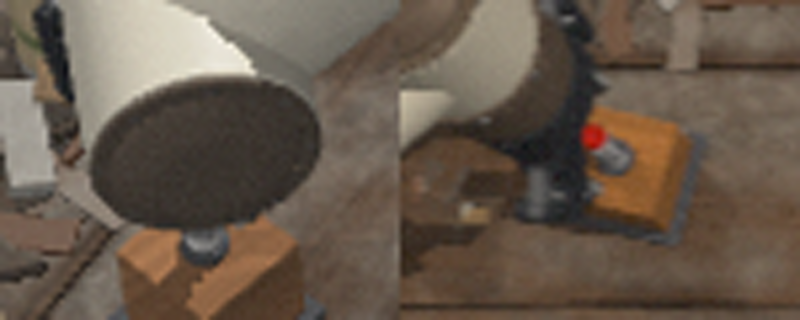

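arm_command --commands '[0, 0, -0.01, 0, 0, 0, -0.02, 0, 0, 0, -0.02, 0, 0, 0, -0.02, 0, 0, 0, -0.02, 0]' --jaw 0.9

```text
clock: 27.9
position: [562.0, 260.0, 167.6]
ee_rot: [-0.705, 0.709, -0.018, -0.007]
contact_force: [-0.2, -0.1, 0.3]
gripper_width: 76.7
```

arm_command --commands '[0, 0, -0.02, 0, 0, 0, -0.02, 0, 0, 0, -0.02, 0, 0, 0, -0.02, 0, 0, 0, 0, 0]'

```text
clock: 28.4
position: [562.2, 263.7, 259.9]
ee_rot: [-0.705, 0.709, -0.019, -0.001]
contact_force: [0.5, -0.4, -0.0]
gripper_width: 76.8
```

```bash
python3 -c "
from h import *
s,R=st()
for c in('scene','top'):
    save(c,c+'24.png')
    for t in('punch_grip','holder_mouth'):
        for r in arm.place_of(c,t)[:1]: print(c,t,round(r['confidence'],2),W(c,r['centre']).round(1))
a=[cv2.imread('pics/scene24.png')[230:290,190:265],cv2.imread('pics/top24.png')[175:235,145:220]]
cv2.imwrite('pics/m24.png',cv2.resize(np.hstack(a),(800,320),interpolation=cv2.INTER_CUBIC))
a=[cv2.imread('pics/scene0.png')[230:290,190:265],cv2.imread('pics/top0.png')[175:235,145:220]]
cv2.imwrite('pics/m24b.png',cv2.resize(np.hstack(a),(800,320),interpolation=cv2.INTER_CUBIC))
"
```

```text
28.4 [562.2 263.7 259.9] x [-0.006 -1.     0.029] y [-1.     0.006 -0.026] z [ 0.0257 -0.029  -0.9992] F [ 0.5  -0.4  -0.01] T [0.05 0.02 0.  ] w 76.8 j [ 0.72  0.34  0.07  0.04 -1.3  -0.74]
scene punch_grip 0.59 [563.2 254.4  95.3]
scene holder_mouth 0.92 [563.8 251.9  60.4]
top punch_grip 0.37 [566.7 257.5  89.4]
top holder_mouth 0.93 [565.6 254.6  56.8]
```

View pics/m24.png

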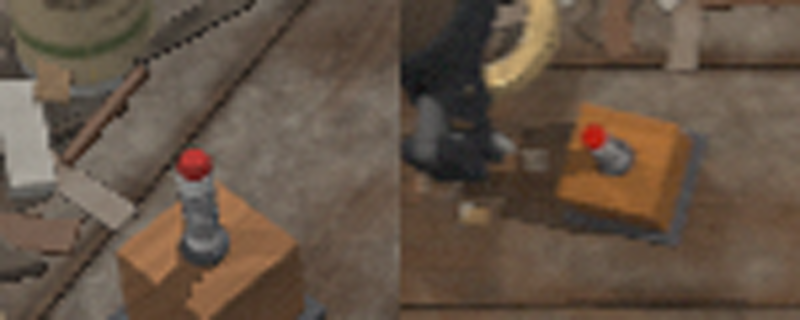

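View pics/m24b.png

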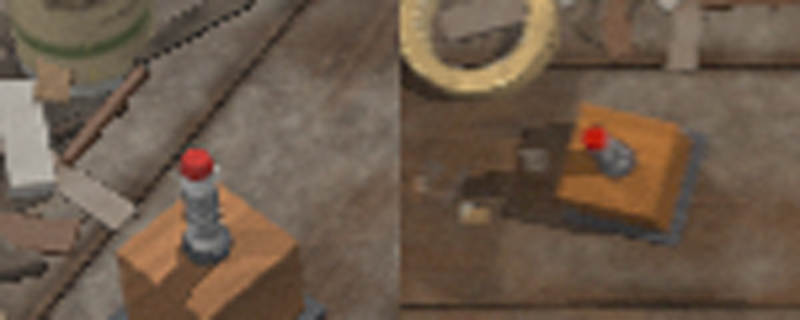

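View pics/scene24.png

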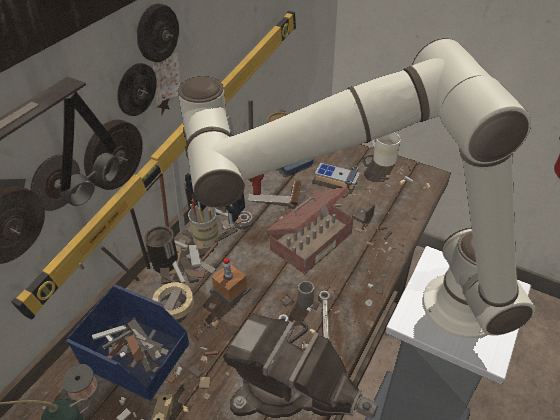

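```bash
python3 -c "
from h import *
print(arm.job_done())"
```

```text
the job is handed in; nothing more can be done
None
```

I took the punch out of the holder, pressed it on the cross until it snapped, put it back upright and let go. The job was handed in at about 28 s of the 61 s allowed; no verdict is reported back.

**Position on the blank:** The first light touch (about 3 N) was roughly 5 mm off the cross. I lifted, corrected and pressed again. With the punch still pressed after the snap, its point showed at pixel (326.1, 169.7) and the cross at (326.1, 169.55).

**The snap:** Force rose in steps to about 16 N, then fell to about 11 N while the tool sank 2.6 mm. The punch did not slip in the jaws: its collar met the block on return at a tool height of 76.8 mm, against 76.6 mm when gripped. I only saw force readings at the end of each 0.5 s move, so the exact peak was not recorded. By my estimate it stayed under 20 N.

**Tilt while pressing:** The tool tilted to about 4.3° under load. Taken alone, the tool pose would have put the axis about 4.5 mm off the cross, but the picture showed the point held on it.

**Back in the holder:** The collar was set down at about 3 to 6 N. The last pictures show the punch standing as it did at the start, and the network estimates put it 2 to 3 mm from the hole's centre, within their error. The gripper is well clear with about zero force, and the other things on the bench look unmoved; I compared them by eye only.

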